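# Clamp the carved panel and set out the gouges

### The arm

A 6-joint arm with a two-finger parallel gripper is mounted at the origin on the work surface. World frame = base frame: x ahead of the robot, y to its left, z up, the work surface at z = 0. Lengths are in m, angles in rad, forces in N, time in s.
With the tool pointing down it reaches from about 0.3 to 0.95 m from the base axis. Payload 3.1 kg.
Tool frame: the origin (TCP) lies at the very end of the fingers, on their centre line; the grasp point (between the pads) lies 19 mm behind it; x points along the fingers, y is the direction in which the jaws open and shut, and the axes are right-handed (so a half turn about x gives the same grasp; the last joint's range is limited). The gripper opens to 85 mm and grips with 20 to 120 N. Pads are 22 mm wide; open, the fingers measure 114 mm over their backs; the gripper's body (76 mm by 85 mm) begins 54 mm behind the grasp point. The pads swing forward as they close: fully open they stand 13 mm farther back than shut.
Start: joints at [-0.07, 0.308, 1.634, -0, 1.2, -0.07], TCP at [0.625, -0, 0.231] pointing down, gripper open.
Joint ranges: [-3.06, 3.06], [-0.79, 1.96], [0.05, 2.63], [-1.19, 4.34], [0.05, 2.64], [-2.94, 2.94]. Speed limits (rad/s): [2.79, 2.79, 3.14, 3.14, 3.14, 3.14].

### API

Orientations are given as a unit quaternion [w, x, y, z].
In Python, from plant import * gives the robot as it stands. The module is installed in compiled form; this text tells all that it offers.
- The arm moves only by the tool send_rows, never from a script. Its argument "targets" is a list that holds one entry, the list of rows, each a list of 7 numbers: the shift along the tool's x, y, z in mm, then the turn, a rotation vector about the tool's x, y, z in rad, then the finger opening in mm, from 0 to 85.4. In form: [[[dx, dy, dz, rx, ry, rz, grip], ...]]. A call has 1 to 20 rows; each row shifts and turns the commanded pose from where the row before left it, along the tool's axes as they then stand; what a row does not reach is not made up. A row lasts 1/10 s, in which the tool goes at most 50 mm and 8.59 degrees, less where a joint would pass 70% of its speed; a pose out of reach is approached as far as the arm can. A call is refused whole if a number of a shift passes 50 or a number of a turn 0.15, either way. A call with a gripper value outside its range is refused whole. The fingers move at their own pace and stop on an object; the grip force is fixed at half the most. Time passes only in rows, so rows that do not move let the fingers close. It gives the time, the measured TCP pose, the force and the opening at its end, in the units of the state.
- sense(): the state, without advancing time (a new reading comes with each control period).
- grab_frame(name): name is "scene" or "side" or "wrist"; returns (picture, depth): 384x512x3 uint8, red, green, blue; 384x512 float32, m along the optical axis (not along the pixel's ray), 0 where there is no reading.
- camera_info(name): a dict with "fx", "fy", "cx", "cy" (pixels), "rvec" (rotation vector, rad) and "tvec" (3), from world to camera coordinates, as OpenCV has them. Camera axes: x right, y down, z forward; pixel columns grow to the right and rows downward; lengths in m; the calibration is good to about 2 mm. A picture is of the moment at which its call begins: read the wrist's pose just before it. camera_info takes no time and is no camera call; for the wrist camera it gives the pose at the moment of the call.
- hand_in(): hands the job in, once; it reports no verdict.
The state is a dict: "t": time; "joint_positions": joint angles; "qvel": joint speeds; "tau": joint torques, N m; "tool_pos": TCP position; "eef_rot": TCP orientation; "contact_force": force on the tool from outside, world axes, zero at the start; "ft_torque": the same for the moment, N m; "grip_width": finger opening in m.
Only numpy, scipy, OpenCV 4.12 (cv2) and the standard library are available. Lean on these libraries where they do the work, as an engineer would, in place of code of your own. Each camera call takes 0.05 s, during which the arm holds its last target.

### The job

Get the carved panel ready for carving: first swing the turnbutton fully across onto the panel, then find by trial which of the three hexagonal knobs threads onto the panel's stud and screw it fully down onto the washer, leaving the other knobs standing upright on the bench. Also lift every gouge out of the deep block and stand it, blade down, in the tool pot. Leave the mallet, offcut and carved boss where they are.

Things in the scene. Friction and masses are not known exactly. Their poses are not given: they have to be found in the camera images.
- turnbutton (a joint): wooden turnbutton hinged about a vertical axis at one edge of the carving board: 0 = lying along the panel's edge (its start is 0 to 0.35), grows anticlockwise seen from above, 1.57 = stop, pointing fully across onto the panel. Light friction, it stays where it is left.
- turnbutton_pivot (a point): point on the turnbutton's pivot axis, half-way up its bar; 60 mm above the bench. The bar is 22 mm wide and 22 mm thick (top 71 mm above the bench), reaches 85 mm from the pivot one way and 20 mm the other way. Its own x axis points along the long arm, so it shows where the bar points.
- turnbutton_end (a point): end of the long arm of the turnbutton bar, 85 mm from the pivot, half-way up the bar
- stud_seat (a point): centre of the top face of the flat steel washer (74 mm across) on the carved panel, 48 mm above the bench, where the upright stud rises; z up. The board is fixed to the bench. Panel 210 x 190 mm, top 45 mm above the bench, its centre 20 mm to the +y side of this point in its own frame; the turnbutton's pivot lies 130 mm to the -y side.
- stud_top (a point): top of the fixed steel stud, 48 mm above the washer. Plain 16 mm core with a conical tip, smooth for 10 mm; then the flat top of a coarse right-hand thread 29 mm across, 36 mm a turn (clockwise from above goes down), with 2 or 3 evenly spaced notches, 24 to 31 degrees either side, where the thread starts. 2 or 3 differs from start to start; only one knob fits.
- knob_1_mid (a point): centre, half-way up, of a wooden hexagonal clamping knob: 64 mm tall, 50 mm across its flats, with a hexagonal flange 68 mm across its flats and 8 mm high at its foot; about 120 g. z is its axis, up; its flats face its x axis and every 60 degrees from it. The three knobs look alike and differ only in the teeth inside.
- knob_1_foot (a point): centre of that knob's underside. Blind socket from below, 34 mm wide, 52 mm deep; teeth 8 mm up it leave a 19 mm opening. A knob that fits drops 10 mm or more when turned until its teeth meet the notches (within 13 degrees), then screws down clockwise, with 3 to 5 mm of axial play, until its foot meets the washer. One that does not fit stays about 32 mm above the washer however it is turned.
- knob_2_mid (a point): centre, half-way up, of a wooden hexagonal clamping knob: 64 mm tall, 50 mm across its flats, with a hexagonal flange 68 mm across its flats and 8 mm high at its foot; about 120 g. z is its axis, up; its flats face its x axis and every 60 degrees from it. The three knobs look alike and differ only in the teeth inside.
- knob_2_foot (a point): centre of that knob's underside. Blind socket from below, 34 mm wide, 52 mm deep; teeth 8 mm up it leave a 19 mm opening. A knob that fits drops 10 mm or more when turned until its teeth meet the notches (within 13 degrees), then screws down clockwise, with 3 to 5 mm of axial play, until its foot meets the washer. One that does not fit stays about 32 mm above the washer however it is turned.
- knob_3_mid (a point): centre, half-way up, of a wooden hexagonal clamping knob: 64 mm tall, 50 mm across its flats, with a hexagonal flange 68 mm across its flats and 8 mm high at its foot; about 120 g. z is its axis, up; its flats face its x axis and every 60 degrees from it. The three knobs look alike and differ only in the teeth inside.
- knob_3_foot (a point): centre of that knob's underside. Blind socket from below, 34 mm wide, 52 mm deep; teeth 8 mm up it leave a 19 mm opening. A knob that fits drops 10 mm or more when turned until its teeth meet the notches (within 13 degrees), then screws down clockwise, with 3 to 5 mm of axial play, until its foot meets the washer. One that does not fit stays about 32 mm above the washer however it is turned.
- gouge_1_mid (a point): middle of a carving gouge (None at the start if absent): 178 mm long, 150 g, balanced 10 mm towards the blade, standing blade down in a well of the deep block. z points from the blade to the handle's end. Square blade shank 15.5 mm wide from -89 to +3 mm of this point, round wooden handle 28 mm in diameter from +16 to +79 mm, tapering at its end (+89 mm).
- gouge_1_tip (a point): blade end of that gouge, on its axis
- gouge_2_mid (a point): middle of a carving gouge (None at the start if absent): 178 mm long, 150 g, balanced 10 mm towards the blade, standing blade down in a well of the deep block. z points from the blade to the handle's end. Square blade shank 15.5 mm wide from -89 to +3 mm of this point, round wooden handle 28 mm in diameter from +16 to +79 mm, tapering at its end (+89 mm).
- gouge_2_tip (a point): blade end of that gouge, on its axis
- gouge_3_mid (a point): middle of a carving gouge (None at the start if absent): 178 mm long, 150 g, balanced 10 mm towards the blade, standing blade down in a well of the deep block. z points from the blade to the handle's end. Square blade shank 15.5 mm wide from -89 to +3 mm of this point, round wooden handle 28 mm in diameter from +16 to +79 mm, tapering at its end (+89 mm).
- gouge_3_tip (a point): blade end of that gouge, on its axis
- gouge_4_mid (a point): middle of a carving gouge (None at the start if absent): 178 mm long, 150 g, balanced 10 mm towards the blade, standing blade down in a well of the deep block. z points from the blade to the handle's end. Square blade shank 15.5 mm wide from -89 to +3 mm of this point, round wooden handle 28 mm in diameter from +16 to +79 mm, tapering at its end (+89 mm).
- gouge_4_tip (a point): blade end of that gouge, on its axis
- block: fixed wooden gouge block 176 x 70 x 100 mm, origin at the centre of its underside, long side along its x. Four square wells 17.5 mm wide and 90 mm deep at x = -66, -22, +22 and +66 mm, y = 0; not every well has a gouge. With the blade at the bottom of the well the handle's end is 188 mm above the bench.
- pot_floor (a point): centre of the inner floor of the fixed terracotta tool pot, 8 mm above the bench; round, rim 120 mm above the bench, 106 mm wide inside at the floor, 118 mm inside at the rim, wall 5 mm
- mallet: bystander, to be left alone: wooden mallet standing on its head, 220 mm tall, 76 mm wide; origin at the centre of its underside
- offcut: bystander, to be left alone: wood offcut 110 x 40 x 22 mm; origin at the centre of its underside
- carved_boss: bystander, to be left alone: round carved boss 84 mm wide, 34 mm high; origin at the centre of its underside
Not all that is in view belongs to the job. Leave any green or pink look-alike of the part that bears knob_2_mid alone.

How it is judged:
By the outcome, as a careful person would: the job done as asked, in the order asked, and still so for the second after the job is handed in, with the robot touching nothing.
Of gouge_1, gouge_2, gouge_3, gouge_4 only 2 to 4 are there at a start; the rules pass over those that are not, and their reading is None.
At some moment in a run one of knob_1, knob_2, knob_3 may be knocked a few centimetres aside while the robot is not near it.
It also fails if it takes over 210 s, if anything falls off the work surface, if the arm or the gripper's body presses on something with over 40 N, if the wrist force passes 120 N, or if a joint passes its speed limit or range.

## Working session

There is one attempt and no reset: what is moved stays moved. The work goes in short steps, Python scripts to look and compute and a tool call to move; the robot and the scene stay as the last step left them, time stands still between calls to the robot, and variables do not carry over. Pictures are saved under pics/ and viewed, and the job is handed in when it is done.

Besides the shell and the picture viewer there is one more tool, called after "Emit:" by a JSON object that holds its "api" and its "payload", one argument or row to a line. send_rows: Moves the arm, as the interface text tells. Its arguments: {"type":"object","properties":{"targets":{"type":"array"}},"required":["targets"]}

```bash
mkdir -p pics; ls
cat > h.py <<'E'
from plant import *
import numpy as np, cv2
from scipy.spatial.transform import Rotation as R
def save(n,im): cv2.imwrite('pics/'+n+'.png',cv2.cvtColor(im,cv2.COLOR_RGB2BGR))
def cam(name):
    c=camera_info(name); K=np.array([[c['fx'],0,c['cx']],[0,c['fy'],c['cy']],[0,0,1]])
    Rm=cv2.Rodrigues(np.array(c['rvec'],float))[0]; t=np.array(c['tvec'],float).ravel()
    return K,Rm,t
def cloud(depth,C):
    K,Rm,t=C; v,u=np.mgrid[:depth.shape[0],:depth.shape[1]]
    x=(u-K[0,2])/K[0,0]*depth; y=(v-K[1,2])/K[1,1]*depth
    return (np.stack([x,y,depth],-1)-t)@Rm
def ray(u,v,z,C):
    K,Rm,t=C; d=Rm.T@np.array([(u-K[0,2])/K[0,0],(v-K[1,2])/K[1,1],1]); o=-Rm.T@t
    return o+d*(z-o[2])/d[2]
def proj(P,C):
    K,Rm,t=C; p=np.atleast_2d(P)@Rm.T+t; p=p@K.T; return p[:,:2]/p[:,2:]
E
python3 - <<'E'
from h import *
print(sense())
for n in ['scene','side','wrist']:
    C=cam(n); im,d=grab_frame(n); save(n+'0',im); np.savez(n+'0.npz',im=im,d=d,K=C[0],R=C[1],t=C[2])
    print(n,C[0][0],-C[1].T@C[2],C[1][2])
E
```

```text
pics
{'t': 0.0, 'joint_positions': array([-6.96591449e-02,  3.09006176e-01,  1.63518000e+00,  4.03078285e-05,
        1.19970687e+00, -6.97253684e-02]), 'qvel': array([-8.15383500e-04,  6.97273380e-04, -1.24498006e-03, -3.45071794e-04,
        4.87379935e-04,  7.48211300e-05]), 'tau': array([ 1.43707580e-04, -4.15252447e+01, -2.76667070e+01, -1.74997494e-04,
        1.01000658e-02, -1.14578896e-05]), 'tool_pos': array([6.24181139e-01, 6.73131098e-05, 2.30049475e-01]), 'eef_rot': array([ 0.4993901 ,  0.49946314,  0.50063502, -0.50051041]), 'contact_force': array([0.52522865, 0.14339168, 0.30815926]), 'ft_torque': array([-0.05491719,  0.00123329, -0.02474092]), 'grip_width': 0.0854008611962797}
scene [413.83456057   0.         255.46999883] [ 1.44321297 -0.26431573  0.87755788] [-0.74687311  0.20071928 -0.63394978]
side [361.72910033   0.         258.39681682] [0.35220819 0.88047934 0.78063452] [ 0.14407736 -0.78369834 -0.60420081]
wrist [266.54285703   0.         256.465837  ] [0.62527379 0.0726077  0.37342654] [-0.00159237 -0.28143639 -0.95957856]
```

View pics/scene0.png

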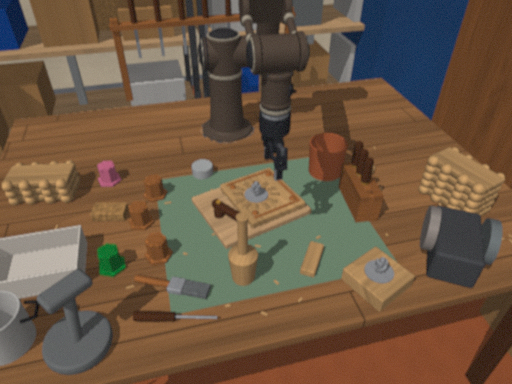

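View pics/side0.png

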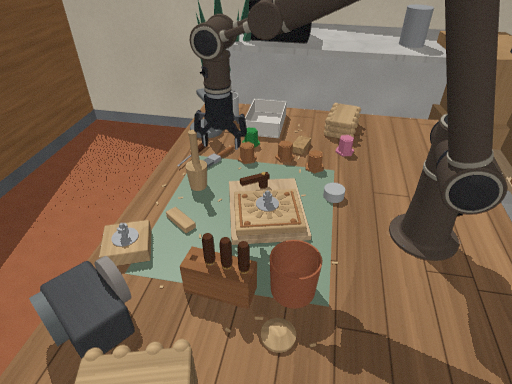

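View pics/wrist0.png

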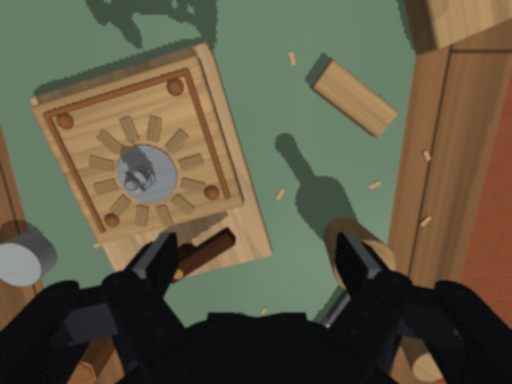

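The scene view shows three orange knobs at about (154,187), (140,214) and (157,247), with green and pink look-alikes. The turnbutton is near (222,208) and the stud near (258,188). The pot is at (327,155), and three gouges stand in the block at (362,190).

Run:
```python
from h import *
def load(n):
    z=np.load(n+'0.npz'); return z['im'],z['d'],(z['K'],z['R'],z['t'])
for n in ['scene','side']:
    im,d,C=load(n); P=cloud(d,C); hsv=cv2.cvtColor(im,cv2.COLOR_RGB2HSV)
    print(n, 'table z', np.median(P[...,2][(d>0)&(abs(P[...,2])<.02)]))
    wk=(d>0)&(P[...,0]>.2)&(P[...,0]<1.0)&(abs(P[...,1])<.6)
    # saturated orange/brown objs above table
    m=wk&(P[...,2]>.012)&(P[...,2]<.3)
    k,l,s,c=cv2.connectedComponentsWithStats(m.astype(np.uint8))
    for i in range(1,k):
        if s[i,4]<40: continue
        q=P[l==i]; h=np.median(hsv[l==i],0)
        top=q[q[:,2]>np.percentile(q[:,2],99)-.006]
        print(i,s[i],'hsv',h,'lo',q.min(0).round(3),'hi',q.max(0).round(3),'top',top.mean(0).round(4),len(top))
    big=cv2.resize(im,None,fx=1,fy=1)
im,d,C=load('scene'); save('sc_k',cv2.resize(im[150:290,60:240],None,fx=4,fy=4,interpolation=cv2.INTER_CUBIC))
save('sc_b',cv2.resize(im[120:260,170:400],None,fx=3.4,fy=3.4,interpolation=cv2.INTER_CUBIC))
im,d,C=load('side'); save('si_b',cv2.resize(im[160:320,160:360],None,fx=3.6,fy=3.6,interpolation=cv2.INTER_CUBIC))
```

```text
scene table z 0.0005285887399557221
1 [ 309  132   75   88 3676] hsv [ 11. 161. 103.] lo [0.306 0.211 0.012] hi [0.649 0.45  0.191] top [0.5389 0.3118 0.1871] 120
3 [263 143   8  17  87] hsv [90. 36. 38.] lo [ 0.572 -0.012  0.243] hi [0.589 0.007 0.296] top [ 0.5829 -0.0099  0.2923] 5
4 [ 419  150   84  137 7304] hsv [75. 23. 75.] lo [0.524 0.356 0.012] hi [0.944 0.6   0.154] top [0.8316 0.4677 0.1484] 309
5 [192 159  21  17 302] hsv [ 75.    5.  150.5] lo [ 0.242 -0.18   0.012] hi [ 0.315 -0.108  0.039] top [ 0.2767 -0.1432  0.0353] 180
6 [ 192  159  120  125 6263] hsv [ 16. 118. 156.] lo [ 0.359 -0.2    0.012] hi [0.794 0.15  0.3  ] top [ 0.686  -0.004   0.2882] 83
7 [ 56 160  24  41 675] hsv [ 16. 120. 135.] lo [ 0.207 -0.6    0.012] hi [ 0.335 -0.553  0.087] top [ 0.2693 -0.5812  0.0812] 212
8 [ 97 160  20  23 324] hsv [171.  118.  161.5] lo [ 0.212 -0.486  0.012] hi [ 0.27  -0.431  0.069] top [ 0.2406 -0.458   0.0644] 122
10 [144 174  20  23 362] hsv [ 13. 161. 120.] lo [ 0.326 -0.341  0.012] hi [ 0.382 -0.284  0.069] top [ 0.3564 -0.3125  0.0648] 134
12 [ 90 201  60  25 950] hs
[... 1775 characters left out ...]
i [ 0.379 -0.278  0.071] top [ 0.3525 -0.3094  0.0645] 80
9 [  180   172   143   135 11130] hsv [ 13. 141. 118.] lo [ 0.307 -0.199  0.012] hi [0.647 0.358 0.19 ] top [0.531  0.3181 0.1865] 246
10 [324 183  21  18 309] hsv [ 60.   3. 176.] lo [ 0.24  -0.179  0.012] hi [ 0.311 -0.105  0.038] top [ 0.2756 -0.1403  0.0343] 214
11 [166 207  30  23 342] hsv [ 17.  94. 189.] lo [0.695 0.04  0.012] hi [0.801 0.132 0.026] top [0.7477 0.0879 0.0214] 294
12 [   29   220   169   164 10711] hsv [80. 17. 89.] lo [0.523 0.14  0.012] hi [0.942 0.6   0.153] top [0.8244 0.4773 0.1474] 509
13 [261 318  35  33 900] hsv [ 17.  98. 169.] lo [0.349 0.376 0.012] hi [0.429 0.456 0.035] top [0.3888 0.4169 0.0306] 243
```

View pics/sc_b.png

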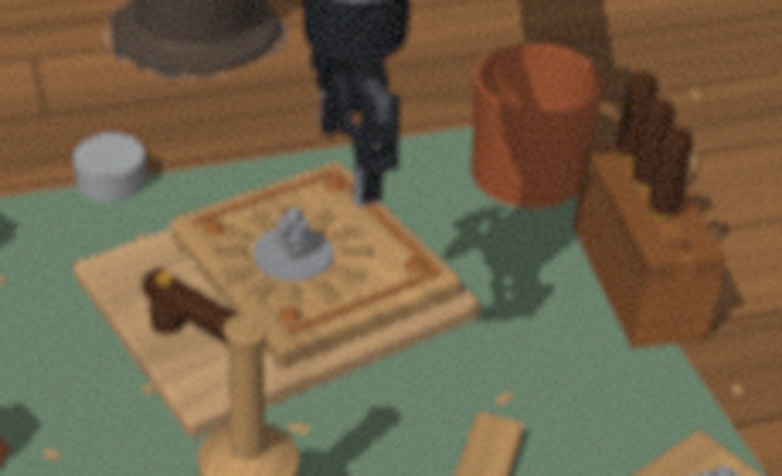

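View pics/si_b.png

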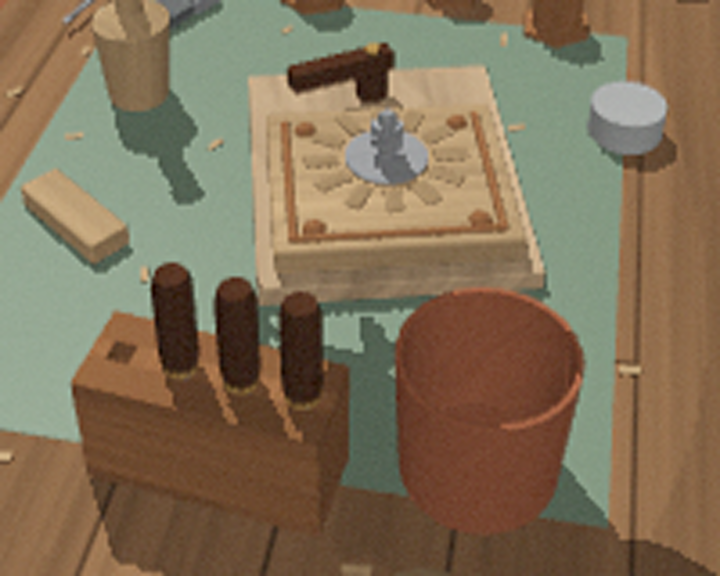

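View pics/sc_k.png

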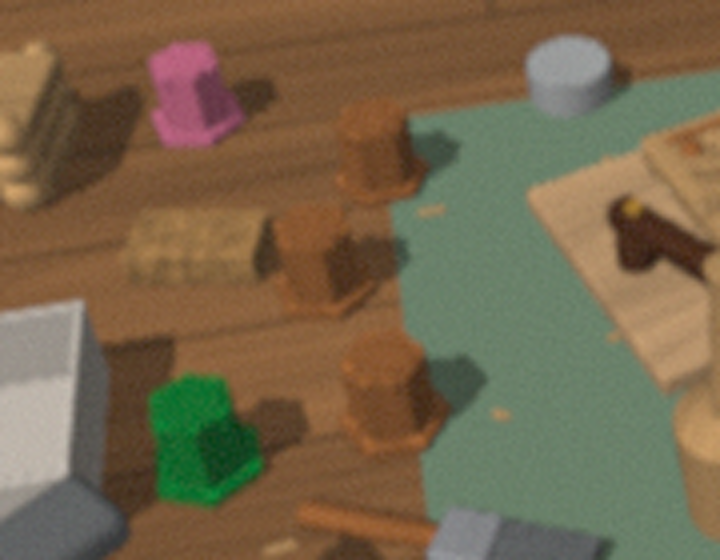

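```bash
cat > m1.py <<'E'
from h import *
def load(n):
    z=np.load(n+'0.npz'); return z['im'],z['d'],(z['K'],z['R'],z['t'])
def circ(q):
    A=np.c_[2*q[:,:2],np.ones(len(q))]; s=np.linalg.lstsq(A,(q[:,:2]**2).sum(1),rcond=None)[0]
    return s[:2].round(4),round(float(np.sqrt(s[2]+s[0]**2+s[1]**2)),4)
for n in ['scene','side','wrist']:
    im,d,C=load(n); P=cloud(d,C); hsv=cv2.cvtColor(im,cv2.COLOR_RGB2HSV).astype(int)
    H,S,V=hsv[...,0],hsv[...,1],hsv[...,2]; X,Y,Z=P[...,0],P[...,1],P[...,2]
    print('==',n)
    def rep(nm,m):
        q=P[m]
        if len(q)<8: print(nm,'few',len(q));return
        r=cv2.minAreaRect((q[:,:2]*1000).astype(np.float32))
        print(nm,len(q),'mean',q.mean(0).round(4),'rect',np.round(r[0],1),np.round(r[1],1),round(r[2],1))
    ok=d>0
    # pot rim
    m=ok&(Z>.112)&(Z<.126)&(X>.28)&(X<.5)&(Y>.15)&(Y<.4)
    if m.sum()>20: print('potrim',m.sum(),circ(P[m]),P[m].mean(0))
    # block top
    m=ok&(abs(Z-.1)<.005)&(X>.35)&(X<.7)&(Y>.2)&(Y<.42)&(H<20); rep('blocktop',m)
    m=ok&(Z>.13)&(Z<.2)&(X>.42)&(X<.7)&(Y>.2)&(Y<.42)
    k,l,s,c=cv2.connectedComponentsWithStats(m.astype(np.uint8))
    for i in range(1,k):
        if s[i,4]>15: 
            q=P[l==i]; print(' gouge',s[i],circ(q[(q[:,2]<.178)]), q[:,2].max().round(3))
    # stud, washer
    m=ok&(S<40)&(Z>.055)&(Z<.11)&(X>.42)&(X<.62)&(abs(Y)<.15);rep('stud',m)
    m=ok&(S<60)&(abs(Z-.048)<.006)&(X>.42)&(X<.6)&(Y>-.1)&(Y<.15);rep('washer',m)
    m=ok&(abs(Z-.045)<.006)&(X>.35)&(X<.72)&(Y>-.2)&(Y<.2)&(S>60);rep('panel',m)
    m=ok&(Z>.05)&(Z<.09)&(V<100)&(S>60)&(X>.35)&(X<.72)&(Y>-.25)&(Y<.0);rep('button',m)
    m=ok&(Z>.064)&(Z<.077)&(V<110)&(S>60)&(X>.35)&(X<.72)&(Y>-.25)&(Y<.0);rep('buttontop',m)
    m=ok&(Z>.1)&(Z<.23)&(X>.6)&(X<.85)&(Y>-.2)&(Y<.0)&(S>60)&(V>100);rep('mallet',m)
    m=ok&(H>20)&(H<30)&(S>120)&(Z>.05)&(X>.35)&(X<.7)&(Y<0)&(Y>-.25); rep('brass',m)
E
python3 m1.py
```

```text
== scene
potrim 252 (array([0.3886, 0.2837]), 0.0669) [0.38349551 0.27841212 0.11788197]
blocktop 692 mean [0.555  0.2964 0.1003] rect [505.6 291.4] [293.2 123.7] 7.6
 gouge [352 140  22  38 482] (array([0.5432, 0.3207]), 0.0406) 0.191
stud 84 mean [ 0.4949 -0.0081  0.0773] rect [494.8  -8.1] [24.9 16.9] 72.5
washer 248 mean [ 0.4936 -0.0065  0.0478] rect [464.6  25.2] [ 85.  149.6] 27.8
panel 2251 mean [0.4956 0.0107 0.0457] rect [491.5 -21.8] [215.6 259.7] 16.2
button 204 mean [ 0.555  -0.117   0.0656] rect [ 549.8 -116.7] [94.4 20.3] 36.1
buttontop 142 mean [ 0.556  -0.1135  0.0701] rect [ 548.6 -116.1] [95.7 21. ] 37.0
mallet 425 mean [ 0.7631 -0.1134  0.1726] rect [ 758.3 -111.1] [31.1 32.4] 85.3
brass few 0
== side
potrim 481 (array([0.3921, 0.285 ]), 0.0692) [0.38012773 0.28328727 0.11779273]
blocktop 1377 mean [0.5355 0.3162 0.0997] rect [494.3 299.2] [309.6 123.3] 9.4
 gouge [202 233  13  25 265] (array([0.5769, 0.3115]), 0.0125) 0.19
 gouge [219 237  13  25 270] (array([0.5334, 0.3153]), 0.0131) 0.19
 gouge [237 241  13  26 277] (array([0.4897, 0.3201]), 0.0131) 0.19
stud 9
[... 292 characters left out ...]
  22.8] 34.8
buttontop 137 mean [ 0.5555 -0.1051  0.0696] rect [608.4 -97.4] [215.5  59.4] 10.2
mallet 256 mean [ 0.7522 -0.1024  0.1652] rect [ 754.8 -107.9] [25.8 28.6] 65.4
brass few 1
== wrist
blocktop few 0
stud 725 mean [ 0.4911 -0.0036  0.0823] rect [488.3  -5.2] [27.8 28.6] 39.3
washer 1962 mean [ 0.4919 -0.002   0.0486] rect [487.3  -5.7] [73.7 74. ] 8.4
panel 22347 mean [0.4839 0.0244 0.0464] rect [488.2  -8.2] [209.6 235.1] 15.8
button 1252 mean [ 0.5652 -0.1019  0.0696] rect [573.9 -79.8] [283.  115.4] 8.2
buttontop 1063 mean [ 0.5614 -0.1041  0.0711] rect [ 612.3 -101.1] [211.5  60.7] 8.7
mallet 593 mean [ 0.7512 -0.1127  0.2206] rect [ 750.4 -113.8] [17.8 29.5] 32.2
brass few 0
```

Run:
```python
from h import *
z=np.load('wrist0.npz');im=z['im']; save('w_b',cv2.resize(im[30:300,0:270],None,fx=2.2,fy=2.2,interpolation=cv2.INTER_CUBIC))
```

```text
(no output)
```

View pics/w_b.png

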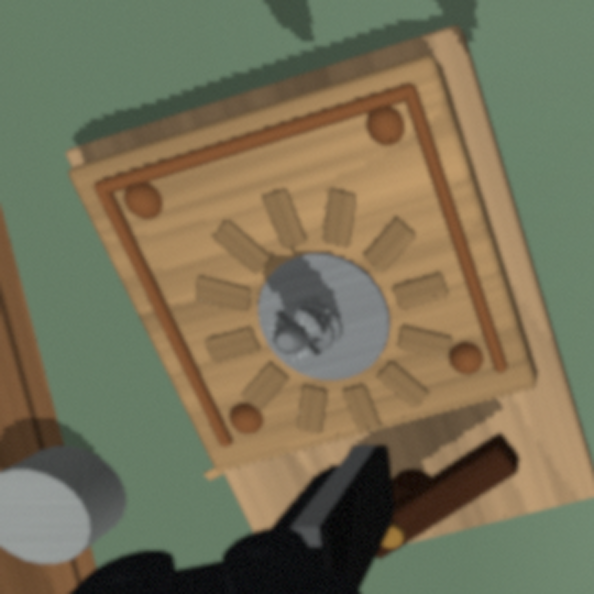

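Emit:
{"api": "send_rows", "payload": {
  "targets": [
    [[0,-5,30,0,0,0,0],[0,-5,30,0,0,0,0],[0,-5,31,0,0,0,0],[0,-5,31,0,0,0,0],[35,0,0,0,0,0,0],[35,0,0,0,0,0,0],[35,0,0,0,0,0,0],[35,0,0,0,0,0,0],[34,0,0,0,0,0,0],[0,0,0,0,0,0,0],[0,0,0,0,0,0,0]]
  ]
}}

```text
t: 1.25
tool_pos: [0.6043, -0.1219, 0.0567]
eef_rot: [0.499, 0.5, 0.501, -0.5]
contact_force: [0.8, 1.2, 0.3]
grip_width: -0.0
```

Run:
```python
from h import *
s=sense();print(s['tool_pos'],s['contact_force'],s['grip_width'])
piv=np.array([.524,-.1305]);p0=s['tool_pos'][:2]
for th in range(40,110,6):
    t=np.radians(th);u=np.array([np.cos(t),np.sin(t)]);n=np.array([u[1],-u[0]])
    e=abs(n[0])*.0145+abs(n[1])*.011+.011-.002
    p=piv+.070*u+e*n; print(th,p.round(4),((p-p0)*1000).round(1)); p0=p
```

```text
[ 0.60433146 -0.12185578  0.05669329] [0.823332   1.24476504 0.3061234 ] -1.765760136567671e-05
40 [ 0.5948 -0.106 ] [-9.5 15.9]
46 [ 0.5921 -0.099 ] [-2.7  7. ]
52 [ 0.5885 -0.0921] [-3.6  6.9]
58 [ 0.5841 -0.0855] [-4.4  6.6]
64 [ 0.5788 -0.0794] [-5.3  6.2]
70 [ 0.5727 -0.0737] [-6.1  5.6]
76 [ 0.5659 -0.0688] [-6.8  4.9]
82 [ 0.5584 -0.0646] [-7.5  4.2]
88 [ 0.5503 -0.0614] [-8.1  3.3]
94 [ 0.5433 -0.059 ] [-7.   2.4]
100 [ 0.5367 -0.0572] [-6.6  1.8]
106 [ 0.5297 -0.0561] [-7.   1.1]
```

Emit:
{"api": "send_rows", "payload": {
  "targets": [
    [[0,-9.5,-16,0,0,0,0],[0,-3,-7,0,0,0,0],[0,-3.5,-7,0,0,0,0],[0,-4.5,-6.5,0,0,0,0],[0,-5,-6,0,0,0,0],[0,-6,-5.5,0,0,0,0],[0,-7,-5,0,0,0,0],[0,-7.5,-4,0,0,0,0],[0,-8,-3.5,0,0,0,0],[0,-7,-2.5,0,0,0,0],[0,-6.5,-2,0,0,0,0],[0,-7,-1,0,0,0,0],[0,-3,0,0,0,0,0],[0,0,0,0,0,0,0],[0,0,0,0,0,0,0]]
  ]
}}

```text
t: 2.75
tool_pos: [0.5271, -0.056, 0.0572]
eef_rot: [0.5, 0.5, 0.5, -0.5]
contact_force: [0.6, 0.5, -0.6]
grip_width: -0.0001
```

Emit:
{"api": "send_rows", "payload": {
  "targets": [
    [[0,-2,0,0,0,0,0],[0,-2,0,0,0,0,0],[0,-2,0,0,0,0,0],[0,0,0,0,0,0,0],[0,0,0,0,0,0,0]]
  ]
}}

```text
t: 3.25
tool_pos: [0.5259, -0.0562, 0.0582]
eef_rot: [0.502, 0.502, 0.497, -0.498]
contact_force: [7.7, 0.7, -4.8]
grip_width: -0.0003
```

Run:
```python
from h import *
s=sense();print(s['tool_pos'],s['contact_force'])
im,d=grab_frame('wrist'); C=cam('wrist'); save('w1',im); np.savez('wrist1.npz',im=im,d=d,K=C[0],R=C[1],t=C[2])
im,d=grab_frame('side'); save('s1',cv2.resize(im[140:300,150:350],None,fx=3.5,fy=3.5))
```

```text
[ 0.52586107 -0.05621097  0.05816529] [ 7.69140345  0.70886663 -4.81844519]
```

View pics/w1.png

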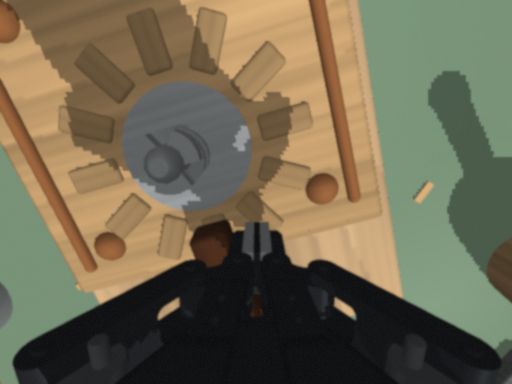

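View pics/s1.png

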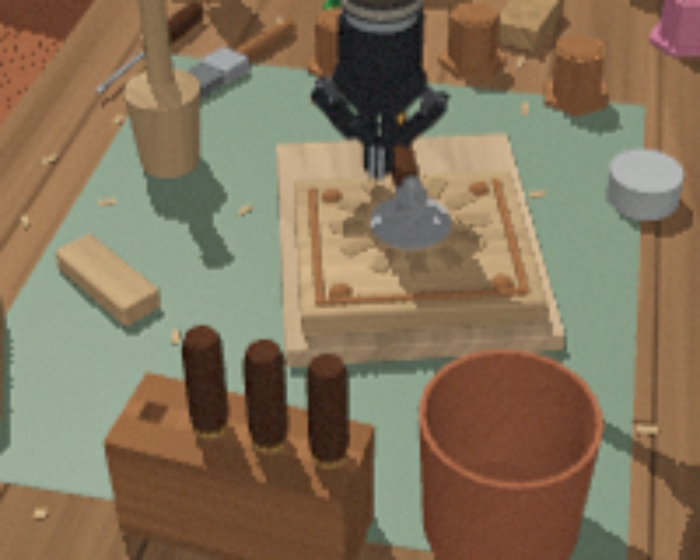

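Emit:
{"api": "send_rows", "payload": {
  "targets": [
    [[0,12,0,0,0,0,0],[-20,5,0,0,0,0,0],[-50,0,0,0,0,0,40],[-50,0,0,0,0,0,85],[-50,0,0,0,0,0,85],[0,0,0,0,0,0,85]]
  ]
}}

```text
t: 3.95
tool_pos: [0.5438, -0.057, 0.2359]
eef_rot: [0.504, 0.503, 0.496, -0.497]
contact_force: [1.2, -0.2, -0.2]
grip_width: 0.058
```

```bash
python3 - <<'E'
from h import *
s=sense();print(s['tool_pos'],s['contact_force'],R.from_quat(np.roll(s['eef_rot'],-1)).as_matrix().round(3))
for n in ['wrist','scene','side']:
    C=cam(n); im,d=grab_frame(n); np.savez(n+'0.npz',im=im,d=d,K=C[0],R=C[1],t=C[2]); save(n+'2',im)
z=np.load('wrist1.npz')['im']; a=cv2.resize(z[90:220,100:260],None,fx=4,fy=4)
save('w1z',a)
E
python3 m1.py | grep -v -e gouge -e block -e pot -e panel
```

```text
[ 0.5438175  -0.05704632  0.23593151] [ 1.15191575 -0.1541569  -0.17141229] [[ 0.014  1.     0.   ]
 [-0.003  0.    -1.   ]
 [-1.     0.014  0.003]]
== scene
stud 84 mean [ 0.4951 -0.0082  0.0777] rect [496.3  -8.9] [25.6 19.5] 64.5
washer 246 mean [ 0.4943 -0.0074  0.0478] rect [466.4  27.2] [ 87.6 152.9] 22.4
button 255 mean [ 0.5216 -0.1002  0.0648] rect [ 517.9 -100.3] [ 19.9 103.7] 16.4
buttontop 163 mean [ 0.5193 -0.0993  0.0699] rect [ 517.8 -102.5] [21.9 99.6] 17.0
mallet 425 mean [ 0.763  -0.1135  0.1724] rect [ 755.8 -111.1] [31.1 35.9] 6.4
brass few 0
== side
stud 96 mean [ 4.865e-01 -1.000e-04  7.700e-02] rect [493.4 -20.7] [26.2 64. ] 20.2
washer 229 mean [ 4.86e-01 -1.00e-04  4.75e-02] rect [485.6  -8.6] [79.2 77.1] 44.5
button 116 mean [ 0.5119 -0.0859  0.0685] rect [512.3 -94. ] [21.9 98.5] 15.9
buttontop 114 mean [ 0.5152 -0.0895  0.0697] rect [604.7 -77.8] [210.3 108.4] 12.8
mallet 260 mean [ 0.7521 -0.1028  0.1663] rect [ 754.6 -109. ] [26.9 30.8] 26.0
brass few 0
== wrist
stud 640 mean [ 0.489  -0.0051  0.0851] rect [487.5  -6. ] [28.8 28.7] 83.9
washer 2374 mean [ 0.488  -0.004   0.0486] rect [486.7  -5.7] [73.1 73.6] 26.1
button 1519 mean [ 0.5287 -0.0929  0.071 ] rect [574.2 -81.7] [283.3 119.9] 7.9
buttontop 1359 mean [ 0.5174 -0.0929  0.0712] rect [605.7 -83.9] [219.4 103.2] 9.0
mallet 114 mean [ 0.7519 -0.109   0.1164] rect [ 750.9 -109.2] [32.8 23.8] 63.6
brass few 1
```

View pics/wrist2.png

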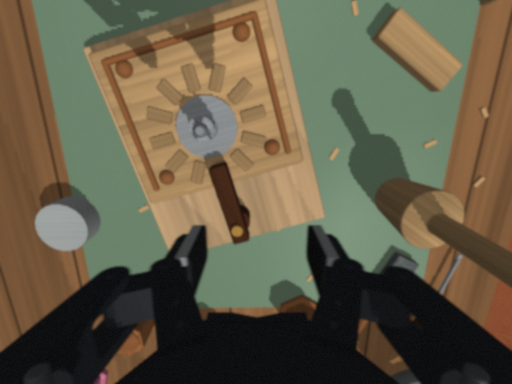

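View pics/w1z.png

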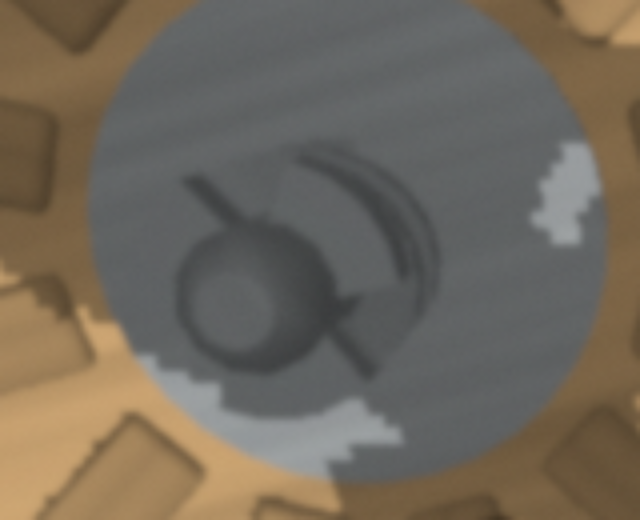

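Emit:
{"api": "send_rows", "payload": {
  "targets": [
    [[-22,-18,41,0,0,-0.014,85],[-22,-18,41,0,0,0,85],[-22,-18,41,0,0,0,85],[-22,-18,41,0,0,0,85],[0,0,0,0,0,0,85],[0,0,0,0,0,0,85]]
  ]
}}

```text
t: 4.7
tool_pos: [0.4662, -0.2204, 0.3141]
eef_rot: [-0.494, -0.497, -0.504, 0.504]
contact_force: [-0.1, 0.1, -0.0]
grip_width: 0.0849
```

```bash
cat > snap.py <<'E'
import sys
from h import *
tag=sys.argv[1]; s=sense();print(s['t'],s['tool_pos'].round(4),s['contact_force'].round(1),s['grip_width'].round(4),s['joint_positions'].round(2)); print(R.from_quat(np.roll(s['eef_rot'],-1)).as_matrix().round(3).tolist())
for n in sys.argv[2:]:
    C=cam(n); im,d=grab_frame(n); np.savez(f'{n}_{tag}.npz',im=im,d=d,K=C[0],R=C[1],t=C[2]); save(f'{n}_{tag}',im)
E
python3 snap.py a wrist
```

```text
Traceback (most recent call last):
  File "snap.py", line 3, in <module>
    tag=sys.argv[1]; s=sense();print(s['t'],s['tool_pos'].round(4),s['contact_force'].round(1),s['grip_width'].round(4),s['joint_positions'].round(2)); print(R.from_quat(np.roll(s['eef_rot'],-1)).as_matrix().round(3).tolist())
                                                                                               ^^^^^^^^^^^^^^^^^^^^^
AttributeError: 'float' object has no attribute 'round'
```

```bash
sed -i "s/s\['grip_width'\].round(4)/round(s['grip_width'],4)/" snap.py; python3 snap.py a wrist
```

```text
4.7 [ 0.4662 -0.2204  0.3141] [-0.1  0.1 -0. ] 0.0849 [-0.52  0.04  1.78 -0.01  1.34 -0.52]
[[-0.017, 1.0, -0.003], [0.003, -0.003, -1.0], [-1.0, -0.017, -0.002]]
```

View pics/wrist_a.png

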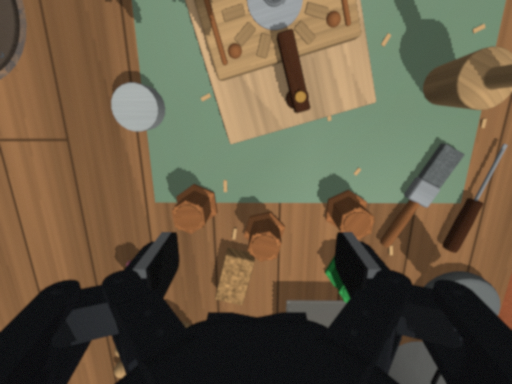

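```bash
cat > knobs.py <<'E'
import sys
from h import *
f=sys.argv[1]
z=np.load(f+'.npz'); im,d,C=z['im'],z['d'],(z['K'],z['R'],z['t']); P=cloud(d,C)
hsv=cv2.cvtColor(im,cv2.COLOR_RGB2HSV).astype(int)
col=(d>0)&(hsv[...,0]<15)&(hsv[...,1]>120)
for nm,lo,hi,zt in [('top',.060,.070,.064),('flange',.004,.0105,.008)]:
    m=col&(P[...,2]>lo)&(P[...,2]<hi)&(P[...,1]<-.15)
    k,l,s,c=cv2.connectedComponentsWithStats(m.astype(np.uint8))
    for i in range(1,k):
        if s[i,4]<25: continue
        vv,uu=np.where(l==i); q=np.array([ray(a,b,zt,C)[:2] for a,b in zip(uu,vv)])
        # hex orientation: width minimal over angle mod 60
        hull=cv2.convexHull((q*1e4).astype(np.float32))[:,0]/1e4
        best=[]
        for a in np.arange(0,60,1):
            w=[np.ptp(hull@np.array([np.cos(np.radians(a+k6)),np.sin(np.radians(a+k6))])) for k6 in (0,60,120)]
            best.append(sum(w)/3)
        a=int(np.argmin(best)); 
        cen=[]
        A=[];b=[]
        for k6 in (0,60,120):
            e=np.array([np.cos(np.radians(a+k6)),np.sin(np.radians(a+k6))]); pr=hull@e
            A.append(e);b.append((pr.min()+pr.max())/2)
        cen=np.linalg.lstsq(np.array(A),np.array(b),rcond=None)[0]
        print(nm,s[i],'cen',cen.round(4),'ang',a,'w',np.round(best[a]*1000,1))
E
python3 knobs.py wrist_a
python3 - <<'E'
from h import *
z=np.load('wrist_a.npz')['im']; save('wa',cv2.resize(z[170:300,140:400],None,fx=3,fy=3,interpolation=cv2.INTER_CUBIC))
E
```

```text
top [172 200  34  34 833] cen [ 0.3539 -0.3116] ang 5 w 52.9
top [339 207  36  33 779] cen [ 0.6218 -0.3213] ang 2 w 52.6
top [248 231  34  31 770] cen [ 0.4754 -0.3629] ang 43 w 53.6
flange [177 185  40  35 328] cen [ 0.3571 -0.3067] ang 5 w 61.6
flange [326 191  41  36 357] cen [ 0.6189 -0.3178] ang 59 w 63.5
flange [391 204  16  21  27] cen [ 0.7162 -0.3281] ang 35 w 26.5
flange [244 212  41  29 341] cen [ 0.4743 -0.3581] ang 43 w 64.0
```

View pics/wa.png

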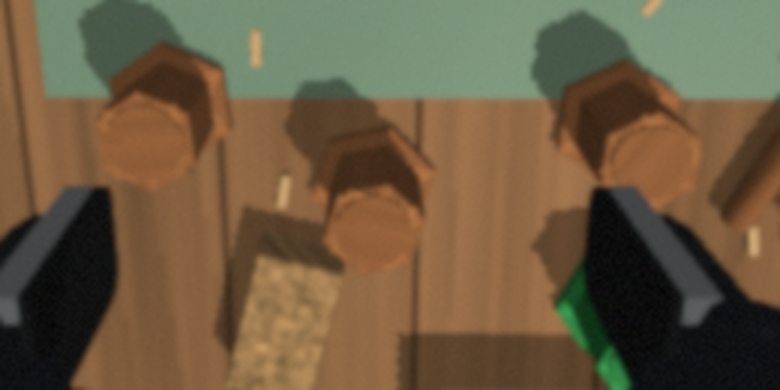

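Emit:
{"api": "send_rows", "payload": {
  "targets": [
    [[12,39,25,0,0,0.016,85],[12,39,25,0,0,0,85],[12,39,25,0,0,0,85],[12,39,26,0,0,0,85],[21,0,0,-0.15,0,0,85],[21,0,0,-0.15,0,0,85],[21,0,0,-0.15,0,0,85],[21,0,0,-0.15,0,0,85],[21,0,0,-0.15,0,0,85],[20,0,0,-0.15,0,0,85],[20,0,0,-0.15,0,0,85],[0,0,0,0,0,0,85],[0,0,0,0,0,0,85]]
  ]
}}

```text
t: 6.05
tool_pos: [0.623, -0.3187, 0.1204]
eef_rot: [0.682, 0.183, 0.684, -0.182]
contact_force: [0.8, -0.2, -0.8]
grip_width: 0.0849
```

```bash
python3 snap.py b wrist scene side; python3 knobs.py wrist_b;python3 knobs.py scene_b;python3 knobs.py side_b
cat > to.py <<'E'
# print tool-frame delta to world target x y z [phi deg]
import sys
from h import *
s=sense(); M=R.from_quat(np.roll(s['eef_rot'],-1)).as_matrix()
g=np.array([float(a) for a in sys.argv[1:4]]); phi=np.degrees(np.arctan2(M[1,1],M[0,1]))
print('t',s['t'],'pos',s['tool_pos'].round(4),'phi',phi.round(2),'F',s['contact_force'].round(1),'grip',round(s['grip_width'],4),'j6',s['joint_positions'][5].round(2),'xaxis',M[:,0].round(3))
print('tilt corr: rz',round(float(-(M[:,1]@[0,0,-1])*-1),4),'ry',round(float(-(M[:,2]@[0,0,-1])),4))
print('tool delta mm',(M.T@(g-s['tool_pos'])*1000).round(1))
E
python3 to.py .6218 -.3213 .023
```

```text
6.05 [ 0.623  -0.3187  0.1204] [ 0.8 -0.2 -0.8] 0.0849 [-0.54  0.56  1.51  0.    1.07 -1.59]
[[-0.002, 0.499, 0.867], [0.003, 0.867, -0.499], [-1.0, 0.001, -0.003]]
top [  50   12   83   88 5420] cen [ 0.4757 -0.3633] ang 43 w 53.8
top [ 218  168   65   70 3357] cen [ 0.6216 -0.3227] ang 57 w 53.0
flange [ 109   21   62   93 1603] cen [ 0.4808 -0.3582] ang 44 w 61.7
flange [217 147  69  59 932] cen [ 0.6213 -0.3229] ang 57 w 67.6
flange [261 260  43   3  52] cen [ 0.7122 -0.3363] ang 32 w 27.1
top [137 202  11  11  61] cen [ 0.481  -0.3526] ang 45 w 36.7
top [145 232  21  15 225] cen [ 0.624  -0.3238] ang 58 w 52.4
flange [129 213  25  16 124] cen [ 0.4783 -0.3633] ang 44 w 68.2
flange [144 249  28  15 134] cen [ 0.6329 -0.3242] ang 57 w 59.5
top [278 141  15   8  82] cen [ 0.4732 -0.357 ] ang 42 w 52.4
top [240 142  14   8  77] cen [ 0.6213 -0.3151] ang 57 w 52.3
top [309 150  14   9  90] cen [ 0.3528 -0.3068] ang 4 w 53.3
flange [238 155  19   9  53] cen [ 0.618  -0.3135] ang 58 w 64.6
flange [275 154  20   8  60] cen [ 0.4732 -0.3521] ang 41 w 64.7
flange [306 163  17  10  56] cen [ 0.3529 -0.3062] ang 3 w 66.5
t 6.2 pos [ 0.6247 -0.3208  0.1239] phi 60.11 F [ 0.2 -0.1  0.6] grip 0.0849 j6 -1.59 xaxis [ 0.004 -0.001 -1.   ]
tilt corr: rz -0.001 ry 0.0036
tool delta mm [100.9  -1.9  -2.6]
```

View pics/wrist_b.png

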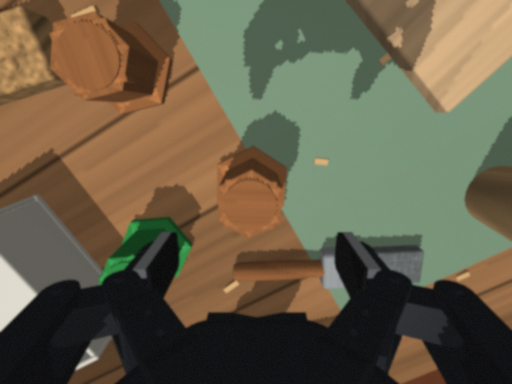

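Emit:
{"api": "send_rows", "payload": {
  "targets": [
    [[25,-1.5,-1,0.05,0,0,85],[25,-1,-1,0,0,0,85],[25,0,0,0,0,0,85],[25,0,0,0,0,0,85],[0,0,0,0,0,0,85],[0,0,0,0,0,0,85],[0,0,0,0,0,0,40],[0,0,0,0,0,0,40],[0,0,0,0,0,0,40],[0,0,0,0,0,0,40],[0,0,0,0,0,0,40],[0,0,0,0,0,0,40]]
  ]
}}

```text
t: 7.4
tool_pos: [0.6225, -0.3232, 0.0251]
eef_rot: [0.681, 0.199, 0.676, -0.199]
contact_force: [0.2, -0.2, 6.1]
grip_width: 0.0491
```

```bash
python3 snap.py c wrist side scene; python3 knobs.py wrist_c; python3 knobs.py scene_c; python3 knobs.py side_c; python3 to.py .487 -.0058 .15
```

```text
7.4 [ 0.6225 -0.3232  0.0251] [ 0.2 -0.2  6.1] 0.0491 [-0.54  0.68  1.55  0.    0.91 -1.54]
[[0.006, 0.54, 0.841], [-0.002, 0.841, -0.54], [-1.0, 0.001, 0.006]]
top [  0   0  13  82 543] cen [ 0.4965 -0.3455] ang 42 w 17.0
top [ 199  211  116  106 9587] cen [ 0.6223 -0.3215] ang 57 w 54.5
flange [  20    0   95  123 3719] cen [ 0.4858 -0.3596] ang 43 w 57.5
flange [ 203  163  107   61 2180] cen [ 0.614  -0.3165] ang 57 w 57.1
top [128 203   7  10  38] cen [ 0.4791 -0.3812] ang 36 w 29.3
top [146 233  16  15 162] cen [ 0.6274 -0.3279] ang 2 w 46.7
flange [145 250  27  15 125] cen [ 0.635  -0.3234] ang 54 w 59.6
top [278 141  14   8  76] cen [ 0.4744 -0.3572] ang 41 w 51.4
top [244 142  10   9  59] cen [ 0.6146 -0.3159] ang 3 w 47.5
top [309 150  14   9  93] cen [ 0.3534 -0.3064] ang 3 w 53.9
flange [238 155  18   9  56] cen [ 0.619  -0.3111] ang 49 w 64.6
flange [275 154  19   8  55] cen [ 0.4721 -0.3528] ang 41 w 63.7
flange [306 163  17  10  62] cen [ 0.3526 -0.3066] ang 4 w 66.1
t 7.55 pos [ 0.6225 -0.3232  0.0251] phi 57.29 F [ 0.3 -0.1  6.1] grip 0.0489 j6 -1.54 xaxis [ 0.005 -0.002 -1.   ]
tilt corr: rz -0.0011 ry 0.0058
tool delta mm [-126.3  194.  -284.8]
```

View pics/wrist_c.png

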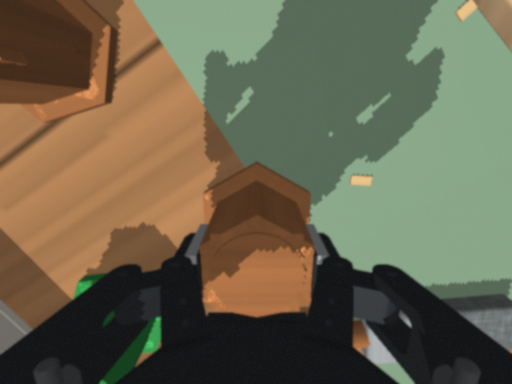

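Emit:
{"api": "send_rows", "payload": {
  "targets": [
    [[-38,0,0,0,0,0,40],[-39,0,0,0,0,0,40],[-39,0,0,0,0,0,40],[-39,0,0,0,0,0,40],[0,24,-35,0,0,0,40],[0,24,-35,0,0,0,40],[0,24,-36,0,0,0,40],[0,24,-36,0,0,0,40],[0,24,-36,0,0,0,40],[0,24,-36,0,0,0,40],[0,25,-36,0,0,0,40],[0,25,-36,0,0,0,40],[0,0,0,-0.145,0,0,40],[0,0,0,-0.145,0,0,40],[0,0,0,-0.145,0,0,40],[0,0,0,-0.145,0,0,40],[0,0,0,-0.145,0,0,40],[0,0,0,-0.145,0,0,40],[0,0,0,-0.145,0,0,40],[0,0,0,-0.145,0,0,40]]
  ]
}}

```text
t: 9.55
tool_pos: [0.4839, -0.0042, 0.177]
eef_rot: [0.676, -0.207, 0.676, 0.207]
contact_force: [-0.4, -0.1, -1.3]
grip_width: 0.0491
```

Emit:
{"api": "send_rows", "payload": {
  "targets": [
    [[0,0,0,-0.145,0,0,40],[0,0,0,-0.145,0,0,40],[0,0,0,-0.145,0,0,40],[0,0,0,-0.145,0,0,40],[0,0,0,0,0,0,40],[0,0,0,0,0,0,40],[0,0,0,0,0,0,40]]
  ]
}}

```text
t: 10.25
tool_pos: [0.4844, -0.0043, 0.1773]
eef_rot: [0.591, -0.39, 0.59, 0.389]
contact_force: [-0.7, -0.3, -1.3]
grip_width: 0.0493
```

```bash
python3 to.py .4865 -.0048 .135; python3 snap.py d scene side wrist
```

```text
t 10.25 pos [ 0.4844 -0.0043  0.1773] phi 156.87 F [-0.7 -0.3 -1.3] grip 0.0493 j6 -2.84 xaxis [ 0.002  0.    -1.   ]
tilt corr: rz 0.0014 ry 0.0007
tool delta mm [42.3 -2.   0.3]
10.25 [ 0.4844 -0.0043  0.1773] [-0.7 -0.3 -1.3] 0.0493 [-0.1   0.1   2.01  0.    1.04 -2.84]
[[0.002, -0.92, 0.393], [0.0, 0.393, 0.92], [-1.0, -0.001, 0.001]]
```

Run:
```python
from h import *
a=np.load('scene_d.npz')['im'][110:230,190:330]; b=np.load('side_d.npz')['im'][120:240,200:340]
save('d2',cv2.resize(np.hstack([a,b]),None,fx=2.8,fy=2.8,interpolation=cv2.INTER_CUBIC))
```

```text
(no output)
```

View pics/d2.png

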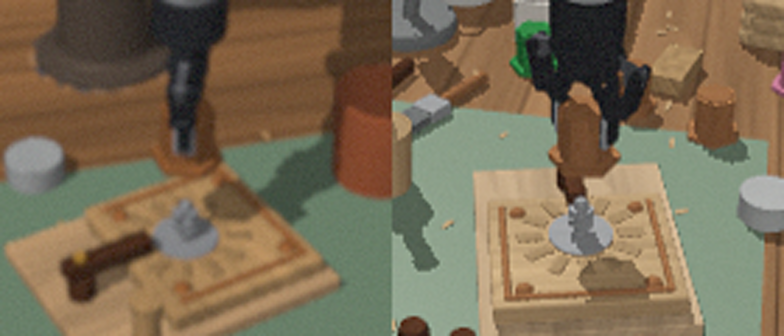

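View pics/wrist_d.png

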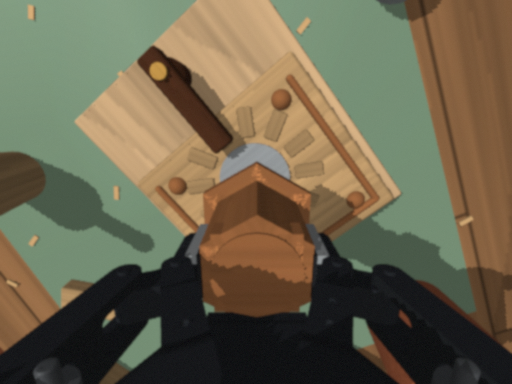

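Emit:
{"api": "send_rows", "payload": {
  "targets": [
    [[20,-2,0,0,0,0,40],[20,0,0,0,0,0,40],[15,0,0,0,0,0,40],[4,0,0,0,0,0,40],[0,0,0,0,0,0,40],[0,0,0,0,0,0,40],[0,0,0,0,0,0,40]]
  ]
}}

```text
t: 11.1
tool_pos: [0.4876, -0.0052, 0.1195]
eef_rot: [0.591, -0.391, 0.588, 0.389]
contact_force: [0.2, -0.3, -1.0]
grip_width: 0.0493
```

Emit:
{"api": "send_rows", "payload": {
  "targets": [
    [[3,0,0,0,0,0,40],[3,0,0,0,0,0,40],[2,0,0,0,0,0,40],[0,0,0,0,0,0,40],[0,0,0,0,0,0,40]]
  ]
}}

```text
t: 11.6
tool_pos: [0.4866, -0.0051, 0.1103]
eef_rot: [0.59, -0.391, 0.589, 0.39]
contact_force: [-0.4, -0.2, -0.6]
grip_width: 0.0493
```

```bash
python3 to.py .4865 -.0048 .105; python3 snap.py e scene side
```

```text
t 11.6 pos [ 0.4866 -0.0051  0.1103] phi 156.99 F [-0.4 -0.2 -0.6] grip 0.0493 j6 -2.84 xaxis [ 0.002  0.    -1.   ]
tilt corr: rz 0.0016 ry 0.0007
tool delta mm [5.3 0.2 0.3]
11.6 [ 0.4866 -0.0051  0.1103] [-0.4 -0.2 -0.6] 0.0493 [-0.1   0.2   2.05  0.    0.89 -2.84]
[[0.002, -0.92, 0.391], [0.0, 0.391, 0.92], [-1.0, -0.002, 0.001]]
```

Run:
```python
from h import *
a=np.load('scene_e.npz')['im'][130:230,200:320]; b=np.load('side_e.npz')['im'][140:240,210:330]
save('e2',cv2.resize(np.hstack([a,b]),None,fx=3.3,fy=3.3,interpolation=cv2.INTER_CUBIC))
```

```text
(no output)
```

View pics/e2.png

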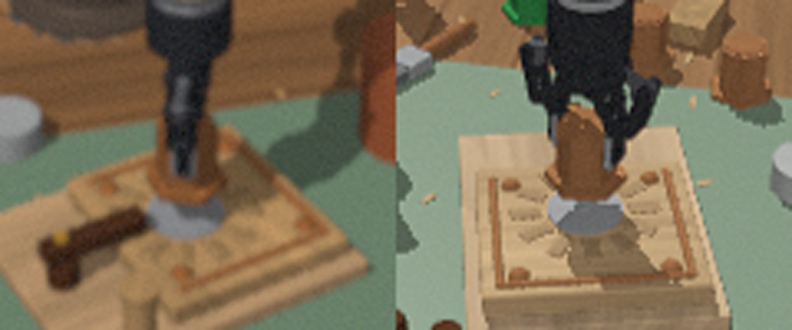

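Emit:
{"api": "send_rows", "payload": {
  "targets": [
    [[3,0,0,0,0,0,40],[2,0,0,0,0,0,40],[1,0,0,0,0,0,40],[1,0,0,0,0,0,40],[0,0,0,0,0,0,40],[0,0,0,0,0,0,40]]
  ]
}}

```text
t: 12.3
tool_pos: [0.4865, -0.0051, 0.1044]
eef_rot: [0.59, -0.39, 0.589, 0.39]
contact_force: [-2.1, 1.4, 7.0]
grip_width: 0.0494
```

Emit:
{"api": "send_rows", "payload": {
  "targets": [
    [[0.5,0,0,0.13,0,0,40],[0.3,0,0,0.13,0,0,40],[0.3,0,0,0.13,0,0,40],[0.3,0,0,0.13,0,0,40],[0.3,0,0,0.13,0,0,40],[0.3,0,0,0.13,0,0,40],[0.3,0,0,0.13,0,0,40],[0.3,0,0,0.13,0,0,40]]
  ]
}}

```text
t: 13.1
tool_pos: [0.4888, -0.0065, 0.1028]
eef_rot: [0.708, -0.045, 0.704, 0.043]
contact_force: [0.0, -1.7, -1.4]
grip_width: 0.0497
```

Emit:
{"api": "send_rows", "payload": {
  "targets": [
    [[1,0,0,0.13,0,0,40],[1,0,0,0.13,0,0,40],[1,0,0,0.13,0,0,40],[1,0,0,0.13,0,0,40],[0,0,0,0,0,0,40]]
  ]
}}

```text
t: 13.6
tool_pos: [0.4885, -0.0074, 0.1005]
eef_rot: [0.697, 0.13, 0.693, -0.135]
contact_force: [-5.8, -4.1, 19.8]
grip_width: 0.0494
```

Emit:
{"api": "send_rows", "payload": {
  "targets": [
    [[-1,0,0,0.13,0,0,40],[0,0,0,0.13,0,0,40],[0,0,0,0.13,0,0,40],[0,0,0,0.13,0,0,40],[0,0,0,0,0,0,40]]
  ]
}}

```text
t: 14.1
tool_pos: [0.488, -0.0071, 0.1009]
eef_rot: [0.638, 0.308, 0.634, -0.311]
contact_force: [-7.0, -5.8, 19.9]
grip_width: 0.0494
```

```bash
python3 to.py .4865 -.0048 .105; python3 snap.py f scene side
```

```text
t 14.1 pos [ 0.488  -0.0071  0.1009] phi 38.09 F [-7.  -5.8 19.9] grip 0.0494 j6 -0.76 xaxis [ 0.003 -0.006 -1.   ]
tilt corr: rz 0.0012 ry 0.0067
tool delta mm [-4.1  0.2 -2.7]
14.1 [ 0.488  -0.0071  0.1009] [-7.  -5.8 19.9] 0.0494 [-0.1   0.22  2.05 -0.01  0.87 -0.76]
[[0.003, 0.787, 0.617], [-0.006, 0.617, -0.787], [-1.0, -0.001, 0.007]]
```

Run:
```python
from h import *
a=np.load('scene_f.npz')['im'][130:230,200:320]; b=np.load('side_f.npz')['im'][140:240,210:330]
save('f2',cv2.resize(np.hstack([a,b]),None,fx=3.3,fy=3.3,interpolation=cv2.INTER_CUBIC))
```

```text
(no output)
```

View pics/f2.png

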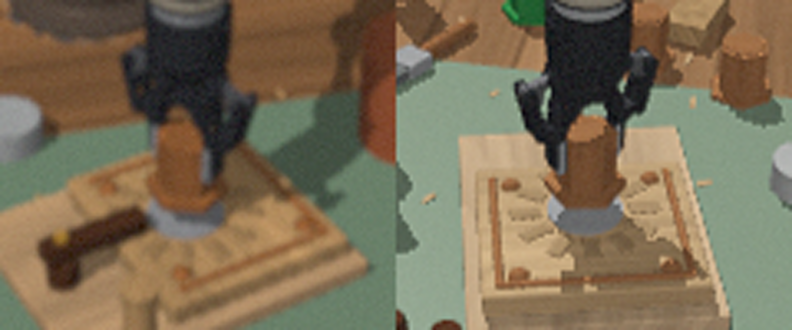

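Emit:
{"api": "send_rows", "payload": {
  "targets": [
    [[-1,-1,0,0.12,0,0,40],[0,0,0,0.13,0,0,40],[0,0,0,0.13,0,0,40],[0,0,0,0.13,0,0,40],[0,0,0,0,0,0,40]]
  ]
}}

```text
t: 14.7
tool_pos: [0.4888, -0.0074, 0.1039]
eef_rot: [0.538, 0.462, 0.533, -0.461]
contact_force: [-7.6, -4.2, 26.9]
grip_width: 0.0496
```

Emit:
{"api": "send_rows", "payload": {
  "targets": [
    [[0,0,0,0.13,0,0,40],[0,0,0,0.13,0,0,40],[0,0,0,0.13,0,0,40],[0,0,0,0.13,0,0,40],[0,0,0,0,0,0,40]]
  ]
}}

```text
t: 15.2
tool_pos: [0.4868, -0.0075, 0.1007]
eef_rot: [0.401, 0.584, 0.398, -0.583]
contact_force: [-1.7, -2.8, -0.1]
grip_width: 0.0494
```

Emit:
{"api": "send_rows", "payload": {
  "targets": [
    [[0,0,0,0.13,0,0,40],[0,0,0,0.13,0,0,40],[0,0,0,0.13,0,0,40],[0,0,0,0.13,0,0,40],[0,0,0,0,0,0,40]]
  ]
}}

```text
t: 15.7
tool_pos: [0.4854, -0.0079, 0.0998]
eef_rot: [-0.243, -0.664, -0.238, 0.666]
contact_force: [-4.0, -5.0, 8.2]
grip_width: 0.0496
```

Emit:
{"api": "send_rows", "payload": {
  "targets": [
    [[1.5,0,0,0,0,0,40],[1.5,0,0,0,0,0,40],[0,0,0,0,0,0,40]]
  ]
}}

```text
t: 16.0
tool_pos: [0.4857, -0.0078, 0.0997]
eef_rot: [-0.242, -0.664, -0.238, 0.666]
contact_force: [-10.5, -5.2, 27.3]
grip_width: 0.0498
```

```bash
cat > kh.py <<'E'
import sys
from h import *
# knob-on-stud height: lowest orange points & flange and top
for n in ['scene','side']:
    C=cam(n); im,d=grab_frame(n); P=cloud(d,C); hsv=cv2.cvtColor(im,cv2.COLOR_RGB2HSV).astype(int)
    m=(d>0)&(hsv[...,0]<16)&(hsv[...,1]>110)&(np.hypot(P[...,0]-.487,P[...,1]+.006)<.05)&(P[...,2]>.052)
    q=P[m]; r=np.hypot(q[:,0]-.487,q[:,1]+.006)
    h=np.histogram(q[:,2],bins=np.arange(.05,.16,.004))
    print(n,len(q),'z pct 2,98',np.percentile(q[:,2],[2,98]).round(4),'flange(r>.031):',np.percentile(q[r>.031][:,2],[5,50,95]).round(4) if (r>.031).any() else None, 'mean xy',q.mean(0).round(4))
s=sense();print(s['tool_pos'].round(4),s['contact_force'].round(1),s['t'])
E
python3 kh.py; python3 snap.py g wrist; python3 knobs.py wrist_g
```

```text
scene 415 z pct 2,98 [0.0773 0.3317] flange(r>.031): [0.0768 0.0831 0.3417] mean xy [ 0.5047 -0.0053  0.122 ]
side 355 z pct 2,98 [0.0779 0.1413] flange(r>.031): [0.0774 0.0821 0.1203] mean xy [0.4904 0.0114 0.1078]
[ 0.4856 -0.0079  0.0997] [-10.2  -4.6  27.2] 16.1
16.1 [ 0.4856 -0.0079  0.0997] [-10.2  -4.6  27.2] 0.0494 [-0.1   0.22  2.05 -0.01  0.87  0.78]
[[-0.001, 0.639, -0.769], [-0.006, -0.769, -0.639], [-1.0, 0.004, 0.005]]
```

View pics/wrist_g.png

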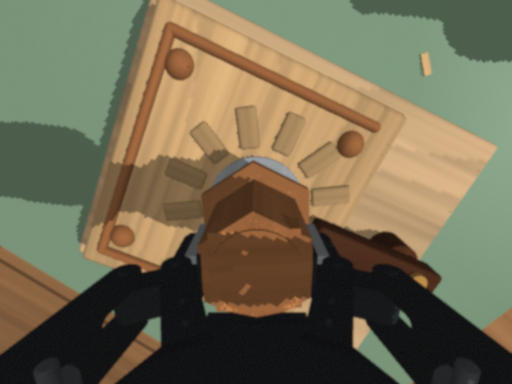

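Emit:
{"api": "send_rows", "payload": {
  "targets": [
    [[-2,0,0,0,0,0,72],[-1,0,0,0,0,0,72],[0,0,0,0,0,0,72],[0,0,0,0,0,0,72]]
  ]
}}

```text
t: 16.55
tool_pos: [0.4857, -0.0056, 0.0984]
eef_rot: [0.236, 0.667, 0.236, -0.666]
contact_force: [0.1, -0.7, 0.0]
grip_width: 0.0717
```

Emit:
{"api": "send_rows", "payload": {
  "targets": [
    [[0,0,0,-0.149,0,0,72],[0,0,0,-0.149,0,0,72],[0,0,0,-0.149,0,0,72],[0,0,0,-0.149,0,0,72],[0,0,0,-0.149,0,0,72],[0,0,0,-0.149,0,0,72],[0,0,0,-0.149,0,0,72],[0,0,0,-0.149,0,0,72],[0,0,0,-0.149,0,0,72],[0,0,0,-0.149,0,0,72],[0,0,0,-0.149,0,0,72],[0,0,0,-0.149,0,0,72],[0,0,0,-0.149,0,0,72],[0,0,0,-0.149,0,0,72],[0,0,0,-0.149,0,0,72],[0,0,0,-0.149,0,0,72],[0,0,0,-0.149,0,0,72],[0,0,0,-0.149,0,0,72],[0,0,0,-0.149,0,0,72],[0,0,0,-0.149,0,0,72]]
  ]
}}

```text
t: 18.55
tool_pos: [0.4856, -0.0057, 0.0983]
eef_rot: [0.683, -0.184, 0.682, 0.184]
contact_force: [-0.2, -0.5, -0.1]
grip_width: 0.0721
```

Emit:
{"api": "send_rows", "payload": {
  "targets": [
    [[0,0,0,-0.149,0,0,72],[0,0,0,0,0,0,72],[0,0,0,0,0,0,72]]
  ]
}}

```text
t: 18.85
tool_pos: [0.4857, -0.0057, 0.0985]
eef_rot: [0.669, -0.231, 0.668, 0.231]
contact_force: [-0.3, -0.1, -0.8]
grip_width: 0.072
```

```bash
python3 to.py .4865 -.006 .103; python3 kh.py; python3 snap.py h wrist
python3 - <<'E'
from h import *
z=np.load('wrist_h.npz'); im,d,C=z['im'],z['d'],(z['K'],z['R'],z['t']); P=cloud(d,C)
hsv=cv2.cvtColor(im,cv2.COLOR_RGB2HSV).astype(int)
m=(d>0)&(hsv[...,0]<16)&(hsv[...,1]>110)&(P[...,2]>.125)&(np.hypot(P[...,0]-.487,P[...,1]+.006)<.05)
q=P[m]; print(q[:,2].mean(),len(q)); r=cv2.minAreaRect((q[:,:2]*1000).astype(np.float32)); print(r)
print(np.linalg.lstsq(np.c_[q[:,:2]-q[:,:2].mean(0),np.ones(len(q))],q[:,2],rcond=None)[0])
E
```

```text
t 18.85 pos [ 0.4857 -0.0057  0.0985] phi 128.1 F [-0.3 -0.1 -0.8] grip 0.072 j6 -2.34 xaxis [ 0.001  0.    -1.   ]
tilt corr: rz 0.0007 ry 0.0012
tool delta mm [-4.5 -0.7  0.5]
scene 427 z pct 2,98 [0.0688 0.2902] flange(r>.031): [0.0683 0.0745 0.3172] mean xy [ 0.5034 -0.007   0.1088]
side 375 z pct 2,98 [0.0725 0.1694] flange(r>.031): [0.0719 0.0758 0.2273] mean xy [0.4889 0.0091 0.1053]
[ 0.4858 -0.0057  0.0986] [ 0.2 -0.3  0.2] 18.95
18.95 [ 0.4858 -0.0057  0.0986] [ 0.2 -0.3  0.2] 0.0718 [-0.1   0.22  2.05  0.    0.87 -2.34]
[[0.002, -0.618, 0.786], [0.0, 0.786, 0.618], [-1.0, -0.001, 0.001]]
0.1328884729617032 9335
((487.4808044433594, -6.690202713012695), (58.083316802978516, 57.754276275634766), 2.8711724281311035)
[-0.01544921  0.06954849  0.13288847]
```

View pics/wrist_h.png

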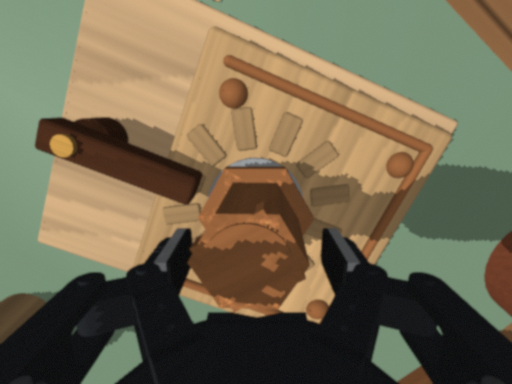

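```bash
cat > kang.py <<'E'
import sys
from h import *
z=np.load(sys.argv[1]+'.npz'); im,d,C=z['im'],z['d'],(z['K'],z['R'],z['t']); P=cloud(d,C)
hsv=cv2.cvtColor(im,cv2.COLOR_RGB2HSV).astype(int)
m=(d>0)&(hsv[...,0]<16)&(hsv[...,1]>110)&(np.hypot(P[...,0]-.487,P[...,1]+.006)<.05)&(P[...,2]>.06)
q=P[m]; zt=np.percentile(q[:,2],90); t=q[abs(q[:,2]-zt)<.003]; zt=np.median(t[:,2]); print('top',zt,len(t))
hull=cv2.convexHull((t[:,:2]*1e4).astype(np.float32))[:,0]/1e4
w=[np.mean([np.ptp(hull@np.array([np.cos(np.radians(a+k)),np.sin(np.radians(a+k))])) for k in (0,60,120)]) for a in range(60)]
a=int(np.argmin(w));print('flat ang mod60',a,w[a], 'mean',t.mean(0))
c=np.linalg.lstsq(np.c_[t[:,:2]-t[:,:2].mean(0),np.ones(len(t))],t[:,2],rcond=None)[0];print('slope',c[:2])
f=P[m]; r=np.hypot(f[:,0]-.487,f[:,1]+.006); print('flange top z',np.percentile(f[(r>.03)][:,2],[5,25,50]))
E
python3 kang.py wrist_h
```

```text
top 0.13321978353743127 8033
flat ang mod60 42 0.05501038362267712 mean [ 0.48503562 -0.00839407  0.13318095]
slope [-0.01142805  0.03618644]
flange top z [0.07048598 0.07417081 0.07558224]
```

Emit:
{"api": "send_rows", "payload": {
  "targets": [
    [[-1,0,0,0.15,0,0,72],[1,0,0,0.15,0,0,72],[2,0,0,0.15,0,0,72],[2,0,0,0,0,0,72],[0,0,0,0,0,0,40],[0,0,0,0,0,0,40],[0,0,0,0,0,0,40],[0,0,0,0,0,0,40],[0,0,0,0,0,0,40]]
  ]
}}

```text
t: 19.9
tool_pos: [0.4863, -0.0058, 0.0951]
eef_rot: [0.704, -0.077, 0.702, 0.077]
contact_force: [1.4, 0.4, 1.0]
grip_width: 0.0514
```

Emit:
{"api": "send_rows", "payload": {
  "targets": [
    [[0.8,0,0,0.14,0,0,40],[0.8,0,0,0.14,0,0,40],[0.8,0,0,0.14,0,0,40],[0.8,0,0,0.14,0,0,40]]
  ]
}}

```text
t: 20.3
tool_pos: [0.4861, -0.0058, 0.0921]
eef_rot: [0.697, 0.122, 0.696, -0.122]
contact_force: [-0.4, -0.0, 2.7]
grip_width: 0.0513
```

```bash
python3 to.py .4865 -.006 .103; python3 kh.py
```

```text
t 20.3 pos [ 0.4861 -0.0058  0.0921] phi 70.1 F [-0.4 -0.   2.7] grip 0.0513 j6 -1.33 xaxis [ 0.002  0.    -1.   ]
tilt corr: rz -0.0008 ry 0.0022
tool delta mm [-10.9  -0.1   0.5]
scene 516 z pct 2,98 [0.0657 0.3009] flange(r>.031): [0.0655 0.073  0.322 ] mean xy [ 0.5014 -0.0091  0.1091]
side 353 z pct 2,98 [0.0679 0.1453] flange(r>.031): [0.0666 0.0716 0.1419] mean xy [0.4788 0.0103 0.0977]
[ 0.4863 -0.0058  0.0919] [0.1 0.7 2.2] 20.4
```

Emit:
{"api": "send_rows", "payload": {
  "targets": [
    [[0.8,0,0,0.14,0,0,40],[0.8,0,0,0.14,0,0,40],[0.8,0,0,0.14,0,0,40],[0.8,0,0,0.14,0,0,40],[0.8,0,0,0.14,0,0,40],[0.8,0,0,0.14,0,0,40],[0.8,0,0,0.14,0,0,40],[0.8,0,0,0.14,0,0,40]]
  ]
}}

```text
t: 21.2
tool_pos: [0.4867, -0.0057, 0.0859]
eef_rot: [0.527, 0.473, 0.525, -0.472]
contact_force: [0.6, 0.4, 3.5]
grip_width: 0.0514
```

```bash
python3 to.py .4865 -.006 .103; python3 kh.py
```

```text
t 21.2 pos [ 0.4867 -0.0057  0.0859] phi 6.13 F [0.6 0.4 3.5] grip 0.0514 j6 -0.21 xaxis [ 0.004 -0.    -1.   ]
tilt corr: rz -0.0037 ry 0.0004
tool delta mm [-17.1  -0.2   0.3]
scene 374 z pct 2,98 [0.0597 0.3254] flange(r>.031): [0.0594 0.0664 0.3271] mean xy [ 0.5014 -0.0123  0.1048]
side 478 z pct 2,98 [0.062  0.1249] flange(r>.031): [0.0606 0.0657 0.2272] mean xy [0.4848 0.0097 0.0977]
[ 0.4867 -0.0059  0.0857] [ 0.9 -0.6  2.3] 21.3
```

Emit:
{"api": "send_rows", "payload": {
  "targets": [
    [[0.8,0,0,0.14,0,0,40],[0.8,0,0,0.14,0,0,40],[0.8,0,0,0.14,0,0,40],[0.8,0,0,0.14,0,0,40],[0.8,0,0,0.14,0,0,40],[0.8,0,0,0.14,0,0,40],[0.8,0,0,0.14,0,0,40],[0.8,0,0,0.14,0,0,40]]
  ]
}}

```text
t: 22.1
tool_pos: [0.4872, -0.0061, 0.0797]
eef_rot: [0.196, 0.681, 0.195, -0.678]
contact_force: [0.7, -0.8, 6.2]
grip_width: 0.051
```

Emit:
{"api": "send_rows", "payload": {
  "targets": [
    [[0.8,0,0,0.14,0,0,40],[0.8,0,0,0.14,0,0,40],[0.8,0,0,0.14,0,0,40],[0.8,0,0,0.14,0,0,40]]
  ]
}}

```text
t: 22.5
tool_pos: [0.4877, -0.0066, 0.0763]
eef_rot: [0.001, 0.709, -0.0, -0.705]
contact_force: [2.3, -1.7, 4.4]
grip_width: 0.0513
```

```bash
python3 to.py .4865 -.006 .103; python3 kh.py;python3 snap.py i wrist; python3 kang.py wrist_i
```

```text
t 22.5 pos [ 0.4877 -0.0066  0.0763] phi -89.93 F [ 2.3 -1.7  4.4] grip 0.0513 j6 1.47 xaxis [ 0.006 -0.002 -1.   ]
tilt corr: rz -0.0019 ry -0.0057
tool delta mm [-26.7  -0.5   1. ]
scene 496 z pct 2,98 [0.0536 0.3175] flange(r>.031): [0.053  0.0583 0.3235] mean xy [ 0.5031 -0.006   0.099 ]
side 311 z pct 2,98 [0.0532 0.1156] flange(r>.031): [0.0532 0.0566 0.2117] mean xy [0.4827 0.0102 0.0796]
[ 0.4874 -0.0063  0.0763] [ 1.5 -1.4  3.4] 22.6
22.6 [ 0.4874 -0.0063  0.0763] [ 1.5 -1.4  3.4] 0.0511 [-0.1   0.26  2.06 -0.    0.81  1.46]
[[0.005, 0.005, -1.0], [-0.001, -1.0, -0.005], [-1.0, 0.001, -0.005]]
top 0.11452668119436579 8721
flat ang mod60 28 0.05158683378877335 mean [ 0.49033194 -0.0050216   0.11443377]
slope [-0.00059254  0.01424637]
flange top z [0.06160854 0.06855418 0.07081946]
```

View pics/wrist_i.png

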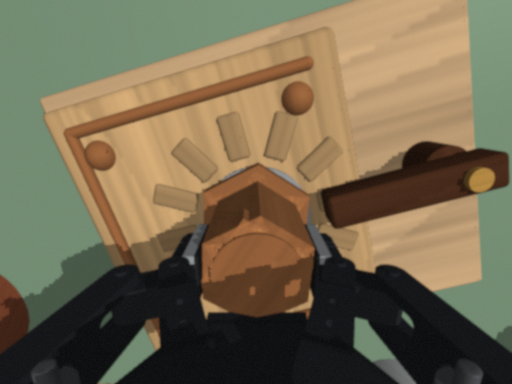

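Emit:
{"api": "send_rows", "payload": {
  "targets": [
    [[0.8,0,0,0.14,0,0,40],[0.8,0,0,0.14,0,0,40],[0.6,0,0,0.14,0,0,40],[0.4,0,0,0.1,0,0,40],[0,0,0,0,0,0,40]]
  ]
}}

```text
t: 23.15
tool_pos: [0.489, -0.0075, 0.0756]
eef_rot: [-0.179, 0.687, -0.18, -0.681]
contact_force: [1.6, -4.7, 12.9]
grip_width: 0.0515
```

```bash
python3 to.py .4865 -.006 .103; python3 snap.py j wrist; python3 kang.py wrist_j; python3 -c "
from h import *
print(sense()['ft_torque'])"
```

```text
t 23.15 pos [ 0.489  -0.0075  0.0756] phi -119.42 F [ 1.6 -4.7 12.9] grip 0.0515 j6 1.98 xaxis [ 0.008 -0.004 -1.   ]
tilt corr: rz 0.0005 ry -0.0084
tool delta mm [-27.4  -0.1   2.7]
23.15 [ 0.489  -0.0075  0.0756] [ 1.6 -4.7 12.9] 0.0515 [-0.1   0.26  2.06 -0.    0.81  1.98]
[[0.008, -0.491, -0.871], [-0.004, -0.871, 0.491], [-1.0, -0.0, -0.008]]
top 0.1139709098130764 8857
flat ang mod60 59 0.0517498366751182 mean [ 0.49140054 -0.0074138   0.11382496]
slope [-0.0063995  0.0095512]
flange top z [0.06570587 0.07089709 0.07212987]
[-1.38709403  0.07633715 -0.05610146]
```

Emit:
{"api": "send_rows", "payload": {
  "targets": [
    [[0,0,1,0.1,0,0,40],[0,0,1,0.1,0,0,40],[0,0,0,0.1,0,0,40],[0,0,0,0.1,0,0,40],[0,0,0,0,0,0,40]]
  ]
}}

```text
t: 23.7
tool_pos: [0.4859, -0.0059, 0.0751]
eef_rot: [-0.313, 0.636, -0.313, -0.632]
contact_force: [0.1, -5.1, 12.8]
grip_width: 0.0507
```

```bash
python3 to.py .4865 -.006 .103; python3 snap.py j wrist; python3 kang.py wrist_j; python3 kh.py;  python3 -c "
from h import *
print(sense()['ft_torque'])"
```

```text
t 23.7 pos [ 0.4859 -0.0059  0.0751] phi -142.51 F [ 0.1 -5.1 12.8] grip 0.0507 j6 2.39 xaxis [ 0.004 -0.002 -1.   ]
tilt corr: rz 0.0023 ry -0.0043
tool delta mm [-27.9  -0.5  -0.6]
23.7 [ 0.4859 -0.0059  0.0751] [ 0.1 -5.1 12.8] 0.0507 [-0.1   0.26  2.07 -0.    0.81  2.39]
[[0.004, -0.793, -0.609], [-0.002, -0.609, 0.793], [-1.0, -0.002, -0.004]]
top 0.1137991142084733 9215
flat ang mod60 38 0.051586507928117746 mean [ 0.488619   -0.00774417  0.11365756]
slope [-0.00472753  0.00635838]
flange top z [0.06956046 0.07081925 0.07150898]
scene 448 z pct 2,98 [0.0534 0.3179] flange(r>.031): [0.0526 0.0575 0.3261] mean xy [ 0.5014 -0.0121  0.099 ]
side 426 z pct 2,98 [0.0537 0.1158] flange(r>.031): [0.0527 0.0556 0.0883] mean xy [0.4818 0.0095 0.0864]
[ 0.4858 -0.0058  0.0751] [-0.4 -5.  13.7] 23.85
[-0.83428221  0.28872159 -0.58925599]
```

Emit:
{"api": "send_rows", "payload": {
  "targets": [
    [[0,0,0,0,0,0,80],[0,0,0,0,0,0,80],[0,0,0,0,0,0,80],[-45,0,0,0,0,0,80],[-45,0,0,0,0,0,80],[0,0,0,0,0,0,80],[0,0,0,0,0,0,80]]
  ]
}}

```text
t: 24.55
tool_pos: [0.4846, -0.0045, 0.1638]
eef_rot: [-0.314, 0.635, -0.313, -0.633]
contact_force: [-0.6, 0.1, -0.7]
grip_width: 0.0802
```

```bash
python3 snap.py k wrist side scene; python3 kang.py wrist_k
python3 - <<'E'
from h import *
for f,x,y in [('wrist_a',.354,-.3116),('wrist_b',.6216,-.3227),('wrist_k',.487,-.006),('side_k',.487,-.006),('side_k',.3545,-.31),('scene_k',.487,-.006),('scene_k',.3545,-.31)]:
    z=np.load(f+'.npz'); P=cloud(z['d'],(z['K'],z['R'],z['t'])); hsv=cv2.cvtColor(z['im'],cv2.COLOR_RGB2HSV).astype(int)
    m=(z['d']>0)&(np.hypot(P[...,0]-x,P[...,1]-y)<.018)&(hsv[...,0]<16)&(hsv[...,1]>100)&(P[...,2]<.14)
    q=P[m][:,2]; print(f,x,np.percentile(q,[50,80,95]).round(4) if len(q) else 0,len(q))
a=np.load('scene_k.npz')['im'][130:230,200:320]; b=np.load('side_k.npz')['im'][140:240,210:330]
save('k2',cv2.resize(np.hstack([a,b]),None,fx=3.3,fy=3.3,interpolation=cv2.INTER_CUBIC))
E
```

```text
24.55 [ 0.4846 -0.0045  0.1638] [-0.6  0.1 -0.7] 0.0802 [-0.1   0.12  2.02  0.    1.    2.39]
[[0.004, -0.795, -0.607], [0.0, -0.607, 0.795], [-1.0, -0.003, -0.002]]
top 0.11379741014053282 3377
flat ang mod60 38 0.05253384186127688 mean [ 0.48782165 -0.00668986  0.11369649]
slope [-0.00104925  0.00133369]
flange top z [0.07011193 0.07121439 0.07220617]
wrist_a 0.354 [0.0661 0.0668 0.0674] 374
wrist_b 0.6216 [0.0662 0.0667 0.0672] 1542
wrist_k 0.487 [0.1142 0.1147 0.1152] 1639
side_k 0.487 [0.1131 0.1141 0.1148] 64
side_k 0.3545 [0.065  0.0664 0.0673] 36
scene_k 0.487 [0.1136 0.115  0.1163] 70
scene_k 0.3545 [0.0652 0.0664 0.0679] 61
```

View pics/k2.png

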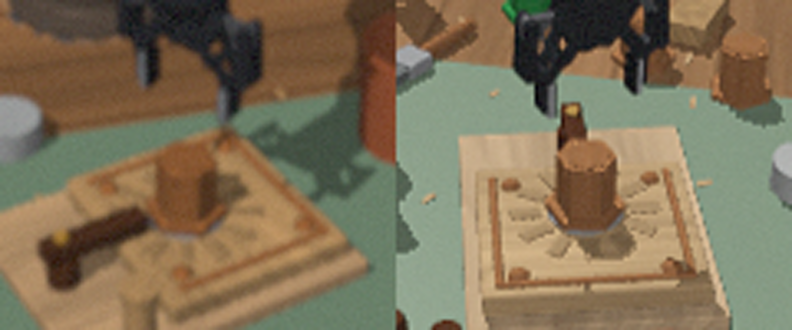

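View pics/wrist_k.png

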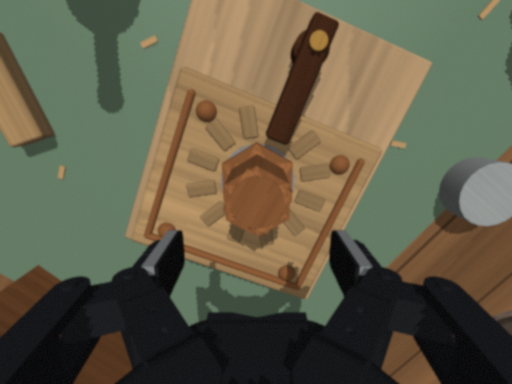

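Emit:
{"api": "send_rows", "payload": {
  "targets": [
    [[-40,-28,40,0,0,0,80],[-40,-28,45,0,0,0,80],[-40,-29,45,0,0,0,80],[-30,-29,45,0,0,0,80],[-16,-29,45,0,0,0,80],[0,-28,45,0,0,0,80],[0,0,0,-0.135,0,0,80],[0,0,0,-0.135,0,0,80],[0,0,0,-0.135,0,0,80],[0,0,0,-0.135,0,0,80],[0,0,0,-0.135,0,0,80],[0,0,0,-0.135,0,0,80],[0,0,0,0,0,0,80],[0,0,0,0,0,0,80]]
  ]
}}

```text
t: 26.1
tool_pos: [0.4629, 0.2544, 0.2919]
eef_rot: [0.039, -0.706, 0.04, 0.706]
contact_force: [-0.1, 0.7, -0.3]
grip_width: 0.0801
```

```bash
python3 snap.py l wrist; python3 to.py .4897 .3201 .13
```

```text
26.1 [0.4629 0.2544 0.2919] [-0.1  0.7 -0.3] 0.0801 [ 0.42  0.07  1.79 -0.    1.28  2.1 ]
[[-0.001, -0.113, -0.994], [-0.001, -0.994, 0.113], [-1.0, 0.001, 0.001]]
t 26.15 pos [0.463  0.2544 0.2922] phi -96.44 F [ 0.8 -0.2  0.7] grip 0.0798 j6 2.1 xaxis [-0.    -0.001 -1.   ]
tilt corr: rz -0.0009 ry 0.0001
tool delta mm [162.2 -68.4 -19.1]
```

View pics/wrist_l.png

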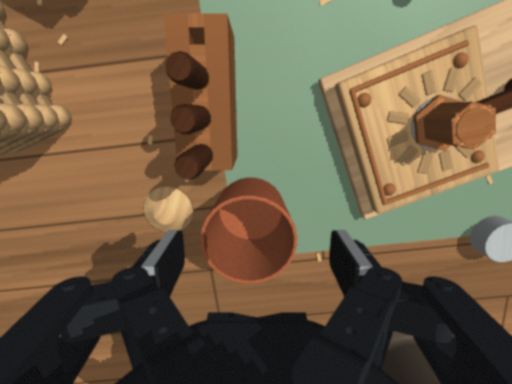

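```bash
cat > gm.py <<'E'
import sys
from h import *
z=np.load(sys.argv[1]+'.npz'); im,d,C=z['im'],z['d'],(z['K'],z['R'],z['t']); P=cloud(d,C)
hsv=cv2.cvtColor(im,cv2.COLOR_RGB2HSV).astype(int); X,Y,Z=P[...,0],P[...,1],P[...,2]
def circ(q):
    A=np.c_[2*q[:,:2],np.ones(len(q))]; s=np.linalg.lstsq(A,(q[:,:2]**2).sum(1),rcond=None)[0]
    return s[:2].round(4),round(float(np.sqrt(s[2]+s[0]**2+s[1]**2)),4)
box=(d>0)&(X>.28)&(X<.75)&(Y>.15)&(Y<.45)
m=box&(Z>.12)&(Z<.2)&(hsv[...,2]<110)&~((Z<.127)&(np.hypot(X-.39,Y-.285)<.075))
k,l,s,c=cv2.connectedComponentsWithStats(m.astype(np.uint8))
for i in range(1,k):
    if s[i,4]>60:
        q=P[l==i]; t=q[q[:,2]>q[:,2].max()-.006]; b=q[(q[:,2]>.13)&(q[:,2]<.172)]
        print('gouge',s[i],'zmax',np.percentile(q[:,2],98).round(4),'top mean',t.mean(0).round(4),'circ body',circ(b) if len(b)>20 else 0)
m=box&(abs(Z-.1)<.004)&(X>.42)
m=cv2.morphologyEx(m.astype(np.uint8),cv2.MORPH_OPEN,np.ones((3,3)))>0
q=P[m]; r=cv2.minAreaRect((q[:,:2]*1000).astype(np.float32)); print('block',len(q),q[:,2].mean(),r)
m=box&(Z>.115)&(Z<.126)&(np.hypot(X-.39,Y-.285)<.08)&(hsv[...,1]>90)
q=P[m]; print('pot rim',len(q),circ(q),cv2.minEnclosingCircle((q[:,:2]*1000).astype(np.float32)))
m=box&(Z>.0)&(Z<.014)&(np.hypot(X-.39,Y-.285)<.053); q=P[m]; print('floor',len(q),q.mean(0))
E
python3 gm.py wrist_l
```

```text
gouge [ 165   51   43   39 1165] zmax 0.1899 top mean [0.5768 0.3091 0.1884] circ body (array([0.5771, 0.3099]), 0.0137)
gouge [170 104  41  30 966] zmax 0.1899 top mean [0.5335 0.3138 0.1885] circ body (array([0.5334, 0.3146]), 0.0137)
gouge [174 144  38  35 933] zmax 0.1899 top mean [0.4905 0.3183 0.1883] circ body (array([0.4896, 0.3194]), 0.0137)
block 6133 0.10071450003494585 ((555.6365966796875, 312.4337158203125), (70.66807556152344, 176.27508544921875), 83.8667984008789)
pot rim 1148 (array([0.3718, 0.2762]), 0.0606) ((370.38714599609375, 276.03826904296875), 63.954498291015625)
floor 1782 [0.38411625 0.28711382 0.00671393]
```

Run:
```python
from h import *
for f in ['wrist_l','side_k','scene_k']:
    z=np.load(f+'.npz'); im,d,C=z['im'],z['d'],(z['K'],z['R'],z['t']); P=cloud(d,C); X,Y,Z=P[...,0],P[...,1],P[...,2]
    m=(d>0)&(abs(Z-.119)<.004)&(np.hypot(X-.375,Y-.28)<.1)
    q=P[m]; c,r=cv2.minEnclosingCircle((q[:,:2]*1000).astype(np.float32)); print(f,len(q),c,r, np.percentile(q[:,:2],[1,99],axis=0).round(3).tolist())
    # robust: fit r=.0615 mid-rim
    from scipy.optimize import least_squares
    s=least_squares(lambda p:np.hypot(q[:,0]-p[0],q[:,1]-p[1])-.0615,[.375,.28],loss='soft_l1',f_scale=.002).x; print(s.round(4))
```

```text
wrist_l 1311 (370.14593505859375, 276.1556701660156) 64.19700622558594 [[0.309, 0.214], [0.434, 0.338]]
[0.3716 0.276 ]
side_k 355 (371.68670654296875, 277.6396789550781) 64.9272689819336 [[0.309, 0.216], [0.432, 0.341]]
[0.3706 0.278 ]
scene_k 182 (370.1132507324219, 276.60455322265625) 68.39778900146484 [[0.308, 0.212], [0.435, 0.338]]
[0.3719 0.2747]
```

Emit:
{"api": "send_rows", "payload": {
  "targets": [
    [[0,-34,-10,0,0,0,60],[0,-35,-9,0,0,0,60],[40,0,0,0,0,0,60],[40,0,0,0,0,0,60],[40,0,0,0,0,0,60],[30,0,0,0,0,0,60],[0,0,0,0,0,0,60],[0,0,0,0,0,0,60]]
  ]
}}

```text
t: 26.95
tool_pos: [0.4902, 0.3211, 0.1433]
eef_rot: [-0.039, 0.706, -0.039, -0.706]
contact_force: [1.0, -0.2, 0.9]
grip_width: 0.06
```

```bash
python3 to.py .490 .3205 .130
```

```text
t 26.95 pos [0.4902 0.3211 0.1433] phi -96.36 F [ 1.  -0.2  0.9] grip 0.06 j6 2.19 xaxis [ 0.001 -0.001 -1.   ]
tilt corr: rz -0.0005 ry -0.0009
tool delta mm [13.3  0.6  0.1]
```

Emit:
{"api": "send_rows", "payload": {
  "targets": [
    [[13,0.5,0,0,0,0,60],[0,0,0,0,0,0,60],[0,0,0,0,0,0,15],[0,0,0,0,0,0,15],[0,0,0,0,0,0,15],[0,0,0,0,0,0,15],[0,0,0,0,0,0,15],[0,0,0,0,0,0,15]]
  ]
}}

```text
t: 27.75
tool_pos: [0.4909, 0.3201, 0.1318]
eef_rot: [-0.038, 0.707, -0.039, -0.705]
contact_force: [-0.8, -3.6, 5.1]
grip_width: 0.0266
```

Emit:
{"api": "send_rows", "payload": {
  "targets": [
    [[-20,0,0,0,0,0,15],[-25,0,0,0,0,0,15],[-25,0,0,0,0,0,15],[-30,0,0,0,0,0,15],[-30,0,0,0,0,0,15],[-30,0,0,0,0,0,15],[-20,0,0,0,0,0,15],[0,0,0,0,0,0,15],[0,0,0,0,0,0,15]]
  ]
}}

```text
t: 28.65
tool_pos: [0.4896, 0.3208, 0.3098]
eef_rot: [-0.039, 0.707, -0.039, -0.705]
contact_force: [0.2, -0.2, -2.0]
grip_width: 0.0265
```

```bash
python3 to.py .337 .277 .310;  python3 snap.py m side scene
```

```text
t 28.65 pos [0.4896 0.3208 0.3098] phi -96.31 F [ 0.2 -0.2 -2. ] grip 0.0265 j6 2.19 xaxis [ 0.002  0.    -1.   ]
tilt corr: rz 0.0007 ry -0.0015
tool delta mm [ -0.4  60.3 146.9]
28.65 [0.4896 0.3208 0.3098] [ 0.2 -0.2 -2. ] 0.0265 [ 0.51  0.17  1.64 -0.    1.33  2.19]
[[0.002, -0.11, -0.994], [0.0, -0.994, 0.11], [-1.0, -0.001, -0.002]]
```

View pics/side_m.png

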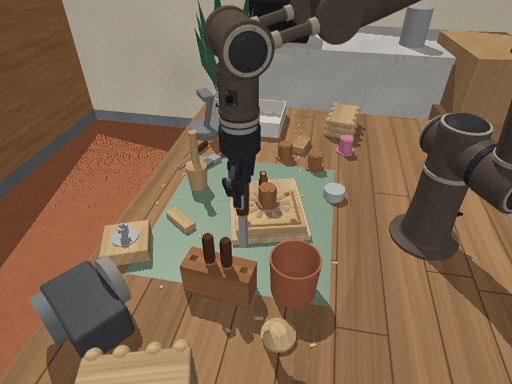

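Emit:
{"api": "send_rows", "payload": {
  "targets": [
    [[0,10,24,0,0,0,15],[0,10,24,0,0,0,15],[0,10,25,0,0,0,15],[0,10,25,0,0,0,15],[0,10,25,0,0,0,15],[0,10,24,0,0,0,15],[0,0,0,0,0,0,15],[0,0,0,0,0,0,15]]
  ]
}}

```text
t: 29.55
tool_pos: [0.3366, 0.2769, 0.309]
eef_rot: [-0.039, 0.706, -0.039, -0.706]
contact_force: [1.1, 0.2, -1.9]
grip_width: 0.0265
```

```bash
python3 to.py .337 .277 .132;  python3 snap.py n wrist
```

```text
t 29.55 pos [0.3366 0.2769 0.309 ] phi -96.28 F [ 1.1  0.2 -1.9] grip 0.0265 j6 2.27 xaxis [ 0.001 -0.001 -1.   ]
tilt corr: rz -0.0006 ry -0.0011
tool delta mm [177.   -0.2  -0.2]
29.55 [0.3366 0.2769 0.309 ] [ 1.1  0.2 -1.9] 0.0265 [ 0.59 -0.14  1.96 -0.    1.32  2.27]
[[0.001, -0.109, -0.994], [-0.001, -0.994, 0.109], [-1.0, 0.001, -0.001]]
```

View pics/wrist_n.png

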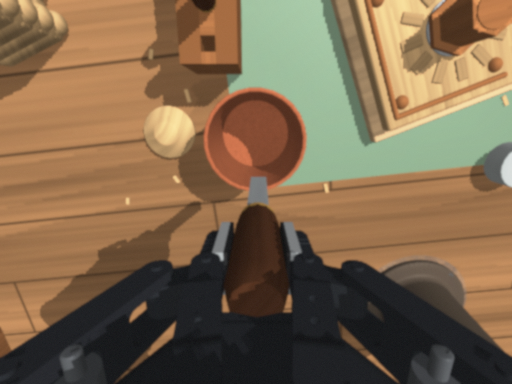

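Emit:
{"api": "send_rows", "payload": {
  "targets": [
    [[40,0,0,0,0,0,15],[40,0,0,0,0,0,15],[40,0,0,0,0,0,15],[30,0,0,0,0,0,15],[15,0,0,0,0,0,15],[10,0,0,0,0,0,15],[0,0,0,0,0,0,15],[0,0,0,0,0,0,15]]
  ]
}}

```text
t: 30.4
tool_pos: [0.3385, 0.2776, 0.1357]
eef_rot: [-0.039, 0.707, -0.039, -0.705]
contact_force: [0.0, 0.3, -1.1]
grip_width: 0.0264
```

```bash
python3 to.py .337 .277 .132;  python3 snap.py o side wrist
```

```text
t 30.4 pos [0.3385 0.2776 0.1357] phi -96.33 F [ 0.   0.3 -1.1] grip 0.0264 j6 2.27 xaxis [ 0.003  0.001 -1.   ]
tilt corr: rz 0.0009 ry -0.0028
tool delta mm [3.7 0.8 1.5]
30.4 [0.3385 0.2776 0.1357] [ 0.   0.3 -1.1] 0.0264 [ 0.59  0.07  2.14 -0.    0.93  2.27]
[[0.003, -0.11, -0.994], [0.001, -0.994, 0.11], [-1.0, -0.001, -0.003]]
```

View pics/side_o.png

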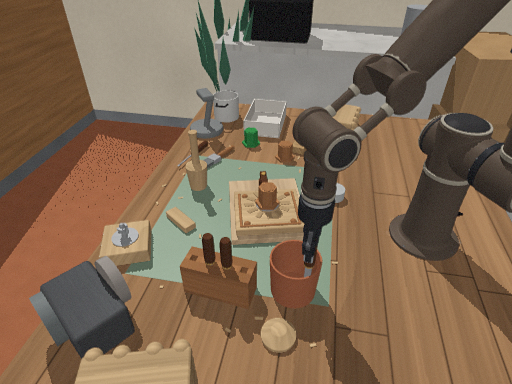

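Emit:
{"api": "send_rows", "payload": {
  "targets": [
    [[3,0,0,0,0,0,15],[2,0,0,0,0,0,15],[0,0,0,0,0,0,15],[0,0,0,0,0,0,46],[0,0,0,0,0,0,46],[0,0,0,0,0,0,46],[-20,0,0,0,0,0,46],[-40,0,0,0,0,0,46],[-40,0,0,0,0,0,60],[-40,0,0,0,0,0,60],[-40,0,0,0,0,0,60],[0,0,0,0,0,0,60]]
  ]
}}

```text
t: 31.7
tool_pos: [0.3407, 0.2795, 0.3172]
eef_rot: [-0.042, 0.711, -0.036, -0.701]
contact_force: [0.2, 0.7, 0.3]
grip_width: 0.0601
```

```bash
python3 to.py .5337 .316 .300;  python3 snap.py p side wrist scene; python3 gm.py wrist_p
```

```text
t 31.7 pos [0.3407 0.2795 0.3172] phi -96.31 F [0.2 0.7 0.3] grip 0.0601 j6 2.27 xaxis [ 0.013  0.008 -1.   ]
tilt corr: rz 0.0091 ry -0.0125
tool delta mm [  20.1  -57.3 -187.6]
31.7 [0.3407 0.2795 0.3172] [0.2 0.7 0.3] 0.0601 [ 0.59 -0.15  1.95 -0.    1.32  2.27]
[[0.013, -0.11, -0.994], [0.008, -0.994, 0.11], [-1.0, -0.009, -0.013]]
gouge [192   0  27  15 292] zmax 0.158 top mean [0.5202 0.3159 0.1565] circ body (array([0.5332, 0.3147]), 0.0135)
gouge [247 162  26  32 646] zmax 0.1879 top mean [0.3378 0.2771 0.1864] circ body (array([0.3364, 0.2771]), 0.0137)
block 3434 0.10070544113034671 ((504.06683349609375, 317.97369384765625), (70.2663803100586, 73.44608306884766), 83.8150863647461)
pot rim 1186 (array([0.3717, 0.2766]), 0.0597) ((370.54510498046875, 276.44049072265625), 63.76034927368164)
floor 2475 [0.38234828 0.28071795 0.00873612]
```

View pics/wrist_p.png

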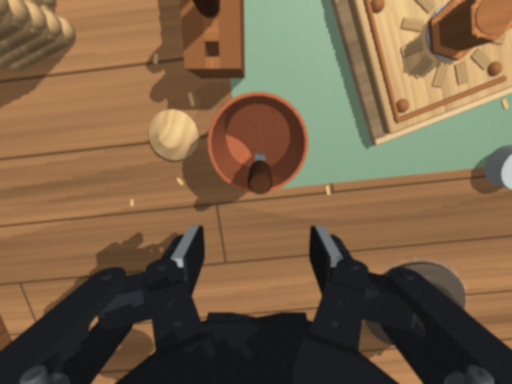

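View pics/side_p.png

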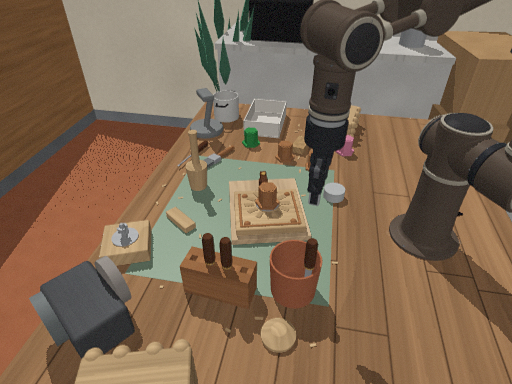

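Emit:
{"api": "send_rows", "payload": {
  "targets": [
    [[0,-7,-23,0,0,0,60],[0,-7,-23,0,0,0,60],[0,-7,-23,0,0,0,60],[0,-7,-23,0,0,0,60],[0,-7,-24,0,0,0,60],[0,-7,-24,0,0,0,60],[0,-7,-24,0,0,0,60],[0,-8,-24,0,0,0,60],[35,0,0,0,0,0,60],[35,0,0,0,0,0,60],[35,0,0,0,0,0,60],[0,0,0,0,0,0,60],[0,0,0,0,0,0,60]]
  ]
}}

```text
t: 33.15
tool_pos: [0.5292, 0.3124, 0.2034]
eef_rot: [0.038, -0.705, 0.04, 0.707]
contact_force: [0.5, 0.5, 0.3]
grip_width: 0.06
```

```bash
python3 to.py .5337 .316 .1315
```

```text
t 33.15 pos [0.5292 0.3124 0.2034] phi -96.31 F [0.5 0.5 0.3] grip 0.06 j6 2.14 xaxis [-0.002 -0.002 -1.   ]
tilt corr: rz -0.0025 ry 0.0022
tool delta mm [71.9 -4.2 -4.3]
```

Emit:
{"api": "send_rows", "payload": {
  "targets": [
    [[10,-4,-4,0,0,0,60],[30,0,0,0,0,0,60],[31,0,0,0,0,0,60],[0,0,0,0,0,0,60],[0,0,0,0,0,0,60],[0,0,0,0,0,0,15],[0,0,0,0,0,0,15],[0,0,0,0,0,0,15],[0,0,0,0,0,0,15],[0,0,0,0,0,0,15],[0,0,0,0,0,0,15]]
  ]
}}

```text
t: 34.25
tool_pos: [0.5366, 0.3152, 0.1375]
eef_rot: [-0.038, 0.708, -0.039, -0.704]
contact_force: [-1.5, -5.8, 6.4]
grip_width: 0.0268
```

Emit:
{"api": "send_rows", "payload": {
  "targets": [
    [[-20,0,0,0,0,0,15],[-25,0,0,0,0,0,15],[-25,0,0,0,0,0,15],[-30,0,0,0,0,0,15],[-30,0,0,0,0,0,15],[-30,0,0,0,0,0,15],[-30,0,0,0,0,0,15],[0,0,0,0,0,0,15],[0,0,0,0,0,0,15]]
  ]
}}

```text
t: 35.15
tool_pos: [0.5351, 0.3169, 0.3259]
eef_rot: [-0.039, 0.708, -0.038, -0.705]
contact_force: [0.0, -0.5, -2.2]
grip_width: 0.0266
```

```bash
python3 to.py .389 .306 .310
```

```text
t 35.15 pos [0.5351 0.3169 0.3259] phi -96.31 F [ 0.  -0.5 -2.2] grip 0.0266 j6 2.15 xaxis [ 0.004  0.001 -1.   ]
tilt corr: rz 0.0018 ry -0.0042
tool delta mm [ 15.3  26.9 144. ]
```

Emit:
{"api": "send_rows", "payload": {
  "targets": [
    [[0,4,24,0,0,0,15],[0,4,24,0,0,0,15],[0,4,24,0,0,0,15],[0,5,24,0,0,0,15],[0,5,24,0,0,0,15],[0,5,22,0,0,0,15],[30,0,0,0,0,0,15],[30,0,0,0,0,0,15],[0,0,0,0,0,0,15],[0,0,0,0,0,0,15]]
  ]
}}

```text
t: 36.15
tool_pos: [0.3897, 0.3048, 0.2627]
eef_rot: [0.038, -0.706, 0.04, 0.707]
contact_force: [0.1, -0.4, -0.8]
grip_width: 0.0267
```

```bash
python3 to.py .389 .306 .1375; python3 snap.py q wrist side
```

```text
t 36.15 pos [0.3897 0.3048 0.2627] phi -96.32 F [ 0.1 -0.4 -0.8] grip 0.0267 j6 2.26 xaxis [-0.001 -0.002 -1.   ]
tilt corr: rz -0.0023 ry 0.0012
tool delta mm [125.2  -1.4   0.6]
36.15 [0.3897 0.3048 0.2627] [ 0.1 -0.4 -0.8] 0.0267 [ 0.58  0.03  1.9  -0.    1.22  2.26]
[[-0.001, -0.11, -0.994], [-0.002, -0.994, 0.11], [-1.0, 0.002, 0.001]]
```

View pics/wrist_q.png

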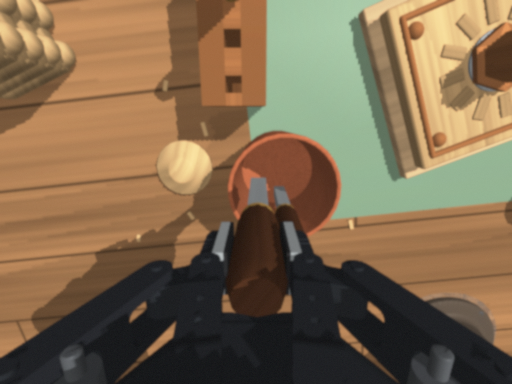

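Emit:
{"api": "send_rows", "payload": {
  "targets": [
    [[40,-1,0,0,0,0,15],[40,0,0,0,0,0,15],[25,0,0,0,0,0,15],[15,0,0,0,0,0,15],[0,0,0,0,0,0,15],[0,0,0,0,0,0,15]]
  ]
}}

```text
t: 36.85
tool_pos: [0.3924, 0.3072, 0.1457]
eef_rot: [-0.04, 0.707, -0.038, -0.705]
contact_force: [0.6, -0.1, -0.9]
grip_width: 0.0264
```

```bash
python3 to.py .389 .306 .1375
```

```text
t 36.85 pos [0.3924 0.3072 0.1457] phi -96.32 F [ 0.6 -0.1 -0.9] grip 0.0264 j6 2.26 xaxis [ 0.004  0.001 -1.   ]
tilt corr: rz 0.0017 ry -0.0038
tool delta mm [8.2 1.6 3.3]
```

Emit:
{"api": "send_rows", "payload": {
  "targets": [
    [[5,1,2,0,0,0,15],[3,0,0,0,0,0,15],[0,0,0,0,0,0,15],[0,0,0,0,0,0,15],[0,0,0,0,0,0,42],[0,0,0,0,0,0,42],[0,0,0,0,0,0,42],[-20,0,0,0,0,0,42],[-40,0,0,0,0,0,42],[-40,0,0,0,0,0,60],[-40,0,0,0,0,0,60],[-30,0,0,0,0,0,60],[0,0,0,0,0,0,60],[0,0,0,0,0,0,60]]
  ]
}}

```text
t: 38.25
tool_pos: [0.389, 0.3059, 0.3072]
eef_rot: [-0.039, 0.707, -0.038, -0.705]
contact_force: [0.2, -0.2, -1.4]
grip_width: 0.0602
```

```bash
python3 to.py .5775 .3113 .310; python3 snap.py r wrist side; python3 gm.py wrist_r
```

```text
t 38.25 pos [0.389  0.3059 0.3072] phi -96.31 F [ 0.2 -0.2 -1.4] grip 0.0602 j6 2.26 xaxis [ 0.004  0.001 -1.   ]
tilt corr: rz 0.0016 ry -0.0036
tool delta mm [  -2.1  -26.1 -186.7]
38.25 [0.389  0.3059 0.3072] [ 0.2 -0.2 -1.4] 0.0602 [ 0.58 -0.02  1.85 -0.    1.3   2.26]
[[0.004, -0.11, -0.994], [0.001, -0.994, 0.11], [-1.0, -0.002, -0.004]]
gouge [222   0  26  14 277] zmax 0.1559 top mean [0.5639 0.3115 0.1546] circ body (array([0.5769, 0.31  ]), 0.0136)
gouge [246 162  26  34 689] zmax 0.1879 top mean [0.3869 0.3048 0.1864] circ body (array([0.3857, 0.3051]), 0.0137)
gouge [274 198  28  38 770] zmax 0.1876 top mean [0.3383 0.277  0.1862] circ body (array([0.3364, 0.2766]), 0.0136)
block 5464 0.10070533087309941 ((525.6800537109375, 315.60089111328125), (70.13715362548828, 115.91243743896484), 83.81348419189453)
pot rim 1178 (array([0.3724, 0.2763]), 0.0587) ((370.432373046875, 276.2789001464844), 63.871646881103516)
floor 2156 [0.39380447 0.27765124 0.00716174]
```

View pics/wrist_r.png

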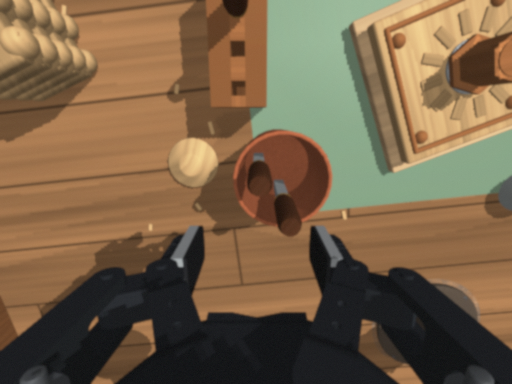

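View pics/side_r.png

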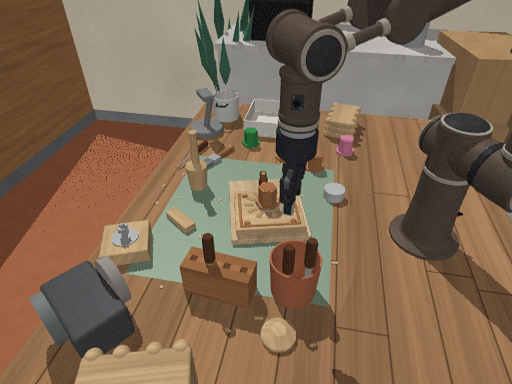

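Two gouges stand in the pot. Now the last one, near (.5775, .3113).

Emit:
{"api": "send_rows", "payload": {
  "targets": [
    [[0,-3,-23,0,0,0,60],[0,-3,-23,0,0,0,60],[0,-3,-23,0,0,0,60],[0,-3,-23,0,0,0,60],[0,-3,-24,0,0,0,60],[0,-3,-24,0,0,0,60],[0,-4,-24,0,0,0,60],[0,-4,-23,0,0,0,60],[35,0,0,0,0,0,60],[35,0,0,0,0,0,60],[30,0,0,0,0,0,60],[0,0,0,0,0,0,60],[0,0,0,0,0,0,60]]
  ]
}}

```text
t: 39.65
tool_pos: [0.5765, 0.3105, 0.2048]
eef_rot: [0.038, -0.705, 0.04, 0.707]
contact_force: [0.3, -0.1, 0.3]
grip_width: 0.0601
```

```bash
python3 to.py .5773 .3113 .1325
```

```text
t 39.65 pos [0.5765 0.3105 0.2048] phi -96.31 F [ 0.3 -0.1  0.3] grip 0.0601 j6 2.11 xaxis [-0.002 -0.002 -1.   ]
tilt corr: rz -0.0019 ry 0.0016
tool delta mm [72.2 -1.  -0.8]
```

Emit:
{"api": "send_rows", "payload": {
  "targets": [
    [[15,-1,0,0,0,0,60],[30,0,0,0,0,0,60],[30,0,0,0,0,0,60],[0,0,0,0,0,0,60],[0,0,0,0,0,0,60],[0,0,0,0,0,0,15],[0,0,0,0,0,0,15],[0,0,0,0,0,0,15],[0,0,0,0,0,0,15],[0,0,0,0,0,0,15],[0,0,0,0,0,0,15]]
  ]
}}

```text
t: 40.75
tool_pos: [0.5794, 0.3105, 0.1346]
eef_rot: [-0.038, 0.708, -0.039, -0.704]
contact_force: [-0.7, -4.5, 5.9]
grip_width: 0.0263
```

Emit:
{"api": "send_rows", "payload": {
  "targets": [
    [[-20,0,0,0,0,0,15],[-25,0,0,0,0,0,15],[-25,0,0,0,0,0,15],[-30,0,0,0,0,0,15],[-30,0,0,0,0,0,15],[-30,0,0,0,0,0,15],[-30,0,0,0,0,0,15],[-20,0,0,0,0,0,15],[0,0,0,0,0,0,15],[0,0,0,0,0,0,15]]
  ]
}}

```text
t: 41.75
tool_pos: [0.5774, 0.312, 0.3421]
eef_rot: [-0.039, 0.707, -0.039, -0.705]
contact_force: [-0.9, 0.8, -2.0]
grip_width: 0.0265
```

```bash
python3 to.py .390 .248 .340
```

```text
t 41.75 pos [0.5774 0.312  0.3421] phi -96.31 F [-0.9  0.8 -2. ] grip 0.0265 j6 2.11 xaxis [ 0.003  0.001 -1.   ]
tilt corr: rz 0.0009 ry -0.003
tool delta mm [  1.5  84.2 179.3]
```

Emit:
{"api": "send_rows", "payload": {
  "targets": [
    [[0,11,22,0,0,0,15],[0,11,22,0,0,0,15],[0,11,22,0,0,0,15],[0,11,22,0,0,0,15],[0,11,23,0,0,0,15],[0,11,23,0,0,0,15],[0,10,23,0,0,0,15],[0,10,22,0,0,0,15],[30,0,0,0,0,0,15],[30,0,0,0,0,0,15],[0,0,0,0,0,0,15],[0,0,0,0,0,0,15]]
  ]
}}

```text
t: 42.95
tool_pos: [0.3892, 0.2457, 0.2799]
eef_rot: [0.038, -0.706, 0.04, 0.707]
contact_force: [0.8, 1.0, -0.3]
grip_width: 0.0264
```

```bash
python3 to.py .390 .246 .135; python3 snap.py s wrist
```

```text
t 42.95 pos [0.3892 0.2457 0.2799] phi -96.32 F [ 0.8  1.  -0.3] grip 0.0264 j6 2.15 xaxis [-0.001 -0.002 -1.   ]
tilt corr: rz -0.0018 ry 0.0012
tool delta mm [144.9  -0.7  -1. ]
42.95 [0.3892 0.2457 0.2799] [ 0.8  1.  -0.3] 0.0264 [ 0.47 -0.06  1.95 -0.    1.26  2.15]
[[-0.001, -0.11, -0.994], [-0.002, -0.994, 0.11], [-1.0, 0.002, 0.001]]
```

View pics/wrist_s.png

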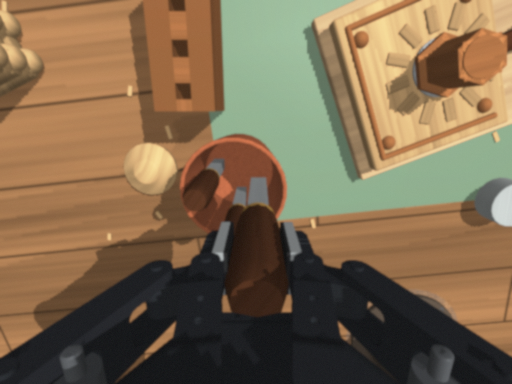

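Emit:
{"api": "send_rows", "payload": {
  "targets": [
    [[40,0,-2,0,0,0,15],[40,0,0,0,0,0,15],[35,0,0,0,0,0,15],[20,0,0,0,0,0,15],[0,0,0,0,0,0,15],[0,0,0,0,0,0,15]]
  ]
}}

```text
t: 43.6
tool_pos: [0.3939, 0.2466, 0.1477]
eef_rot: [-0.039, 0.707, -0.039, -0.705]
contact_force: [0.2, -0.1, -1.2]
grip_width: 0.0263
```

```bash
python3 to.py .390 .246 .135
```

```text
t 43.6 pos [0.3939 0.2466 0.1477] phi -96.32 F [ 0.2 -0.1 -1.2] grip 0.0263 j6 2.15 xaxis [ 0.004  0.001 -1.   ]
tilt corr: rz 0.0014 ry -0.0038
tool delta mm [12.7  1.1  3.8]
```

Emit:
{"api": "send_rows", "payload": {
  "targets": [
    [[6,0.5,4,0,0,0,15],[6,0,0,0,0,0,15],[0,0,0,0,0,0,15],[0,0,0,0,0,0,15],[0,0,0,0,0,0,38],[0,0,0,0,0,0,38],[0,0,0,0,0,0,38],[-20,0,0,0,0,0,38],[-40,0,0,0,0,0,38],[-40,0,0,0,0,0,60],[-40,0,0,0,0,0,60],[-30,0,0,0,0,0,60],[0,0,0,0,0,0,60],[0,0,0,0,0,0,60]]
  ]
}}

```text
t: 45.0
tool_pos: [0.3885, 0.2461, 0.3052]
eef_rot: [-0.039, 0.707, -0.039, -0.705]
contact_force: [0.1, 0.3, 0.3]
grip_width: 0.0597
```

```bash
python3 snap.py u wrist side scene; python3 gm.py wrist_u; python3 kang.py wrist_u
```

```text
45.0 [0.3885 0.2461 0.3052] [0.1 0.3 0.3] 0.0597 [ 0.47 -0.09  1.92 -0.    1.3   2.15]
[[0.004, -0.11, -0.994], [0.001, -0.994, 0.11], [-1.0, -0.001, -0.004]]
gouge [247 162  26  34 705] zmax 0.1878 top mean [0.3872 0.2444 0.1864] circ body (array([0.3862, 0.2447]), 0.0137)
gouge [186 168  34  34 805] zmax 0.1878 top mean [0.3873 0.3084 0.1863] circ body (array([0.3863, 0.3086]), 0.0136)
gouge [222 203  28  39 790] zmax 0.1876 top mean [0.3379 0.276  0.1863] circ body (array([0.3363, 0.2765]), 0.0137)
block 5985 0.10068314668743963 ((528.3550415039062, 315.2689514160156), (70.52108764648438, 121.2441635131836), 83.833251953125)
pot rim 1114 (array([0.3725, 0.2761]), 0.0578) ((370.57171630859375, 276.260498046875), 63.75657272338867)
floor 1848 [0.39349637 0.28359796 0.00729472]
top 0.11371807456153973 1755
flat ang mod60 36 0.05252325623822832 mean [ 0.48760206 -0.00477964  0.11368855]
slope [ 0.00157248 -0.00109634]Traceback (most recent call last):
  File "kang.py", line 11, in <module>
    f=P[m]; r=np.hypot(f[:,0]-.487,f[:,1]+.006); print('flange top z',np.percentile(f[(r>.03)][:,2],[5,25,50]))
                                                                      ~~~~~~~~~~~~~^^^^^^^^^^^^^^^^^^^^^^^^^^^
    return _quantile_unchecked(
        a, q, axis, out, overwrite_input, method, keepdims, weights)
    return _ureduce(a,
                    func=_quantile_ureduce_func,
    ...<5 lines>...
                    overwrite_input=overwrite_input,
                    method=method)
    r = func(a, **kwargs)
    result = _quantile(arr,
                       quantiles=q,
    ...<2 lines>...
                       out=out,
                       weights=wgt)
    slices_having_nans = np.isnan(arr[-1, ...])
                                  ~~~^^^^^^^^^
IndexError: index -1 is out of bounds for axis 0 with size 0
```

View pics/side_u.png

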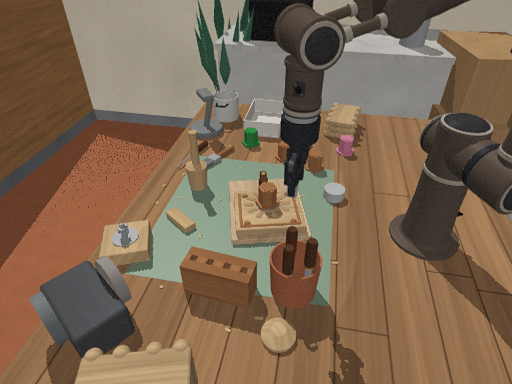

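View pics/scene_u.png

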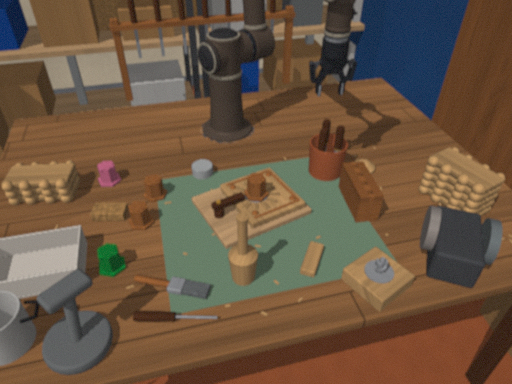

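View pics/wrist_u.png

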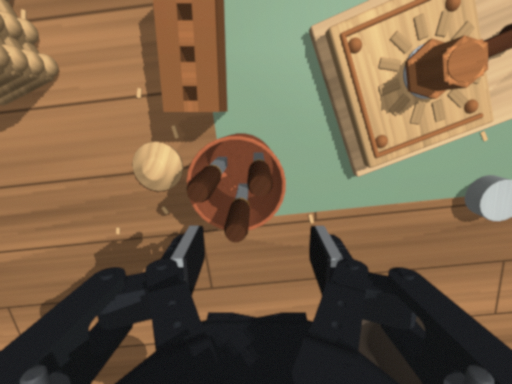

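Run:
```python
from h import *
for f in ['wrist2','wrist_k','scene_u','side_u']:
    z=np.load('wrist0.npz' if f=='wrist2' else f+'.npz'); im,d,C=z['im'],z['d'],(z['K'],z['R'],z['t']); P=cloud(d,C); hsv=cv2.cvtColor(im,cv2.COLOR_RGB2HSV).astype(int)
    X,Y,Z=P[...,0],P[...,1],P[...,2]
    m=(d>0)&(abs(Z-.071)<.004)&(hsv[...,2]<100)&(hsv[...,1]>60)&(X>.46)&(X<.56)&(Y<-.045)&(Y>-.17)
    q=P[m]; c=q[:,:2]-q[:,:2].mean(0); v=np.linalg.svd(c,full_matrices=0)[2][0]; r=cv2.minAreaRect((q[:,:2]*1000).astype(np.float32))
    m2=(d>0)&(abs(Z-.045)<.003)&(X>.3)&(X<.65)&(Y<.13)&(Y>-.09)&(hsv[...,2]>100); r2=cv2.minAreaRect((P[m2][:,:2]*1000).astype(np.float32))
    print(f,len(q),'bar ang',(np.degrees(np.arctan2(v[1],v[0]))%180).round(1),r,'panel',r2)
```

```text
wrist2 1268 bar ang 106.6 ((513.6699829101562, -98.29507446289062), (21.61766242980957, 102.38182830810547), 15.98469352722168) panel ((481.9371337890625, 13.331764221191406), (209.16177368164062, 189.6273956298828), 15.833308219909668)
wrist_k 3189 bar ang 106.2 ((513.3468017578125, -99.11417388916016), (22.139629364013672, 103.61283111572266), 15.86905288696289) panel ((481.75079345703125, 13.120361328125), (209.28860473632812, 189.310302734375), 15.837627410888672)
scene_u 128 bar ang 106.4 ((517.7366333007812, -100.2928237915039), (19.94641876220703, 101.75228118896484), 18.946508407592773) panel ((482.9308166503906, 12.907218933105469), (213.807861328125, 190.63507080078125), 16.12506675720215)
side_u 48 bar ang 107.6 ((517.8892822265625, -114.96470642089844), (21.742685317993164, 58.20158767700195), 14.962080955505371) panel ((481.343017578125, 15.059669494628906), (209.03904724121094, 190.31051635742188), 15.60029411315918)
```

The bar reads 90° to the panel (15.9° against 15.8°) and everything else is in place, so I'm handing in.

```bash
python3 -c "
from plant import *
print(hand_in())"
```

```text
the job is handed in; nothing more can be done
None
```

The job is done and handed in at about 45 s of the 210 s allowed; no verdict was reported.

- **Turnbutton:** I swung it to its stop first. Afterwards the bar measured within about half a degree of square to the panel in the clear wrist view. The side view, where the bar was partly hidden, read about 2° off.
- **Knob:** The first knob I tried fitted (knob 3 in my own numbering, the one that stood near x 0.62, y −0.32). While I turned it under pressure it seemed not to fit. When I let go, it dropped about 8 mm further into the thread. I then screwed it clockwise until it stopped descending and the torque rose. Its top is 48 mm higher than the same knob top on the bench in all three cameras, so its foot is on the washer. The other two knobs stand upright on the bench; I never touched them.
- **Gouges:** Three were in the block. All three now stand upright, blade down, in the tool pot, with their handle ends about 187 mm above the bench. All four wells are empty.
- **Left alone:** The mallet, offcut, carved boss and the green and pink look-alikes look unmoved in the last pictures.

The largest wrist force I saw was about 27 N, while pressing the knob during the search. A final wrist-camera script stopped with an error because the knob's flange was out of view. The knob's height and tilt had already printed normally by then.

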